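# Clear the catch pot and stand the filter cassette up against the analyser chassis

### The arm

A 7-joint arm with a two-finger parallel gripper is mounted at the origin on the work surface. World frame = base frame: x ahead of the robot, y to its left, z up, the work surface at z = 0. Lengths are in m, angles in rad, forces in N, time in s.
With the tool pointing down it reaches from about 0.4 to 0.85 m from the base axis. Payload 10.4 kg.
Tool frame: the origin (TCP) lies at the very end of the fingers, on their centre line; the grasp point (between the pads) lies 19 mm behind it; z points along the fingers, x is the direction in which the jaws open and shut, and the axes are right-handed (so a half turn about z gives the same grasp; the last joint's range is limited). The gripper opens to 87 mm and grips with 3 to 60 N. Pads are 19 mm wide; open, the fingers measure 117 mm over their backs; the gripper's body (75 mm by 190 mm) begins 51 mm behind the grasp point.
Start: joints at [-1.241, 0.332, -0.065, 1.46, 0.022, 1.35, -0.088], TCP at [0.216, 0.587, 0.223] pointing down, gripper open.
Joint ranges: [-2.6, 2.6], [-0.5, 2.12], [-1.47, 1.34], [0.16, 2.42], [-1.27, 4.41], [0.06, 2.06], [-2.6, 2.6]. Speed limits (rad/s): [2.22, 2.22, 2.79, 2.79, 3.14, 3.14, 3.14].

### API

Orientations are given as a unit quaternion [x, y, z, w].
In Python, from bench import r gives the robot as it stands. The module is installed in compiled form; this text tells all that it offers.
- The arm moves only by the tool carry_out, never from a script. Its argument "commands" is a list that holds one entry, the list of rows, each a list of 7 numbers: the closure in counts, from 0 (fully open) to 255 (shut), then the shift along the tool's x, y, z in units of 25 mm (1.0 is 25 mm), then the turn, a rotation vector about the tool's x, y, z in units of 5 degrees (1.0 is 5 degrees). A call has 1 to 12 rows; each row is the pose to reach, as a shift and turn from the pose measured when the call began, along the tool's axes at that moment; what a row does not reach only later rows make up. A row lasts 1/8 s, in which the tool goes at most 62.5 mm and 10.7 degrees, less where a joint would pass 70% of its speed; a pose out of reach is approached as far as the arm can. A call with a gripper value outside its range is refused whole. The fingers move at their own pace and stop on an object; "grip_force" is the grip in N (left out, the last holds). Time passes only in rows, so rows that repeat a pose let the fingers close. It gives the time, the measured TCP pose, the force and the opening at its end, in the units of the state.
- r.read_state(): the state, without advancing time (a new reading comes with each control period).
- r.camera(name): name is "side" or "top"; returns the picture (400x640x3 uint8, blue, green, red); there is no depth.
- r.camera_info(name): a dict with "fx", "fy", "cx", "cy" (pixels), "origin" and "rotation" of the camera in the world. Camera axes: x right, y down, z forward; pixel columns grow to the right and rows downward; lengths in m; the calibration is good to about 2 mm. A picture is of the moment at which its call begins. camera_info takes no time and is no camera call.
- r.close_job(): hands the job in, once; it reports no verdict.
The state is a dict: "time": time; "joint_positions": joint angles; "joint_vel": joint speeds; "joint_torque": joint torques, N m; "ee_pos": TCP position; "eef_rot": TCP orientation; "ft_force": force on the tool from outside, world axes, zero at the start; "torque": the same for the moment, N m; "width": finger opening in m.
Only numpy, scipy, OpenCV 4.12 (cv2) and the standard library are available. Lean on these libraries where they do the work, as an engineer would, in place of code of your own. Each camera call takes 0.05 s, during which the arm holds its last target.

### The job

The flat filter cassette lies on the bench in front of the opened analyser with a small catch pot standing on it. Raise the pot's folded-down wire bail upright, lift the pot by it and set it down upright, well in the middle of the shallow drip tray; then slide the cassette in between the two end brackets of the chassis wall and tip it up by its lip, never lifting it off the bench, so that it is left standing on its long thin edge, lip at the top, flat against the wall and about midway between the brackets. Disturb nothing else on the bench.

Things in the scene. Friction and masses are not known exactly. Their poses are not given: they have to be found in the camera images.
- chassis: Fixed analyser chassis. Its aluminium wall (360 mm long, 90 high) faces the robot. Origin: foot of the wall's face, midway between its brackets; x square to the wall, away from the robot; y along it. Two end brackets, 8 mm thick, 60 high, stand out 40 mm towards the robot at y = -109 and +109 mm (210 mm clear). Behind: 70 mm high; blocks and copper tubes up to 200 mm, from x = 45 mm back.
- cassette: Loose flat grey box with steel cover, 130 (x) by 150 (y) by 42 (z) mm, 0.4 to 0.85 kg, flat on the bench at the start. Origin: centre of the outline, on the underside. The box spans x -43 to +65 mm; the 6 mm cover (z 36 to 42) runs on to x = -65, a lip overhanging 22 mm along the whole -x edge (robot side at the start), 36 mm clear of the bench. It slides when pushed.
- cassette_mid (a point): Centre of the cassette's 130 x 150 x 42 mm outline, 21 mm above its underside; axes as the cassette. It ends 21 mm in front of the wall when the cover lies against it.
- cassette_lip (a point): Middle of the lip's outer edge, at x = -65 mm, z = 39 mm in the cassette's frame (130 mm above the bench when the cassette stands lip up).
- cassette_foot (a point): Middle of the cassette's far long narrow face (opposite the lip), x = +65 mm, z = 21 mm in the cassette's frame. It is the narrow face to stand on: at bench height in the end. Its height must never exceed 45 mm.
- pot: Loose open steel catch pot, standing on the cassette at the start. Origin: centre of its underside; z up. Axes turn with the pot: the bail pivots along its y axis and is folded towards its -x side. 58 mm high, 76 mm diameter at the foot, 88 mm at the rim (100 mm over the bail's pivots), 0.33 to 0.55 kg.
- pot_mid (a point): Centre of the pot, 29 mm above its underside.
- bail (a joint): Angle of the pot's U-shaped wire bail (rad): 0 = folded down level to the pot's -x side, 1.57 = upright over the pot, 1.75 = stop. Slight friction in the pivots holds it where it is left. Pivot axis: pot's y axis at 52 mm above the pot's underside.
- bail_grip (a point): Middle of the bail's straight black grip rod, 9 mm diameter, 68 mm long along the pot's y axis, 80 mm from the pivot axis: at angle a it lies at x = -80 cos a, z = 52 + 80 sin a mm in the pot's frame. Its axes are the bail's.
- drip_tray: Fixed shallow square steel drip tray, 150 by 150 mm, on the bench to the left or the right of the cassette. Origin: centre of its underside; its floor is 3 mm above the bench, its rim 10 mm high.
- parts_box: Fixed clear plastic box, 130 (x) by 150 (y) by 40 mm high, with knobs and fittings in it, on the other side from the drip tray. Origin: centre of its underside.
- driver: Loose nut driver with a red handle lying on the bench beside the chassis wall, 185 mm long, 29 mm high. Origin: on the bench, in the handle, 90 mm from the handle's end, shaft to +x. Leave it alone.
- coupling: Loose brass coupling standing on the bench by the chassis, 40 mm diameter, 75 mm high. Origin: centre of its underside. Leave it alone.
- bottle: Loose white plastic bottle with black cap, 54 mm diameter, 150 mm high. Origin: centre of its underside. Leave it alone.
- spanner: Loose steel spanner, 170 mm long, lying flat at the far right. Leave it alone.

How it is judged:
By the outcome, as a careful person would: the job done as asked, in the order asked, and still so for the second after the job is handed in, with the robot touching nothing.
It also fails if it takes over 72 s, if anything falls off the work surface, if the arm or the gripper's body presses on something with over 40 N, if the wrist force passes 120 N, or if a joint passes its speed limit or range.

## Working session

There is one attempt and no reset: what is moved stays moved. The work goes in short steps, Python scripts to look and compute and a tool call to move; the robot and the scene stay as the last step left them, time stands still between calls to the robot, and variables do not carry over. Pictures are saved under pics/ and viewed, and the job is handed in when it is done.

Besides the shell and the picture viewer there is one more tool, called after ">>>" as name(argument=value, ...), one argument or row to a line, values as JSON. carry_out: Moves the arm, as the interface text tells. Its arguments: {"type":"object","properties":{"commands":{"type":"array"},"grip_force":{"type":"number"}},"required":["commands"]}

```bash
mkdir -p pics
python3 - <<'E'
from bench import r
import cv2
s=r.read_state(); print(s)
for n in("side","top"):
    print(r.camera_info(n)); cv2.imwrite(f"pics/{n}0.png",r.camera(n))
E
```

```text
{'time': 0.0, 'joint_positions': array([-1.24058197,  0.33287483, -0.06470567,  1.46096371,  0.02161028,
        1.34990839, -0.0884943 ]), 'joint_vel': array([ 0.00035755, -0.00277953, -0.00038108,  0.00125688,  0.0007873 ,
        0.00031729,  0.00034005]), 'joint_torque': array([-1.53193005e-04, -6.23250532e+01,  2.46937521e-02, -3.89889979e+01,
       -6.13358058e-02,  3.97252408e-02,  1.81412051e-04]), 'ee_pos': array([0.21583048, 0.58612317, 0.22174143]), 'eef_rot': array([ 8.20215466e-01,  5.72054244e-01, -5.75177990e-04,  4.48144636e-04]), 'ft_force': array([ 0.17223699, -0.06880759, -0.23677179]), 'torque': array([-0.03736552,  0.0145603 , -0.00649085]), 'width': 0.08687080156002919}
{'fx': 384.3661930920226, 'fy': 384.3661930920226, 'cx': 317.6397918036824, 'cy': 192.79070274568127, 'origin': array([ 0.20901495, -0.58811654,  0.69560384]), 'rotation': array([ 0.87986983, -0.24830573,  0.12065505, -0.3868019 ])}
{'fx': 444.7195536914456, 'fy': 444.7195536914456, 'cx': 320.7838574336059, 'cy': 200.59789915496543, 'origin': array([ 0.43724063, -0.02638612,  1.29173132]), 'rotation': array([ 0.71200005, -0.69940483,  0.04099237, -0.04699399])}
```

View pics/side0.png

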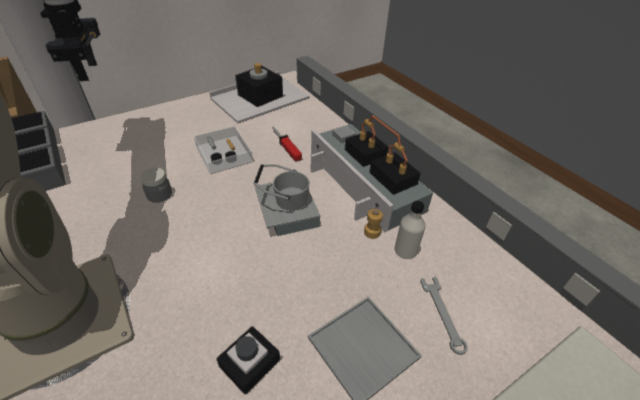

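View pics/top0.png

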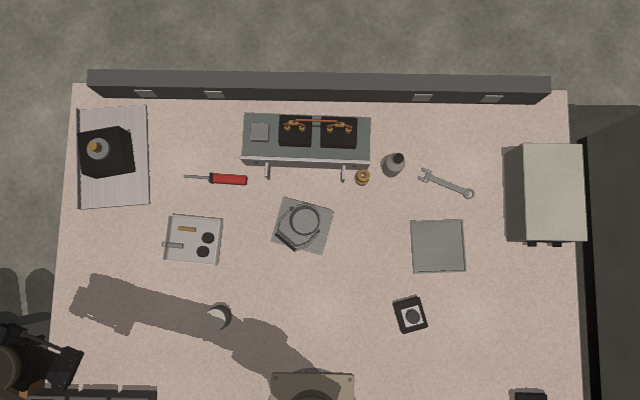

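Run:
```python
import cv2
im=cv2.imread('pics/top0.png')
cv2.imwrite('pics/top0a.png',cv2.resize(im[30:230,180:440],None,fx=3,fy=3,interpolation=cv2.INTER_CUBIC))
im=cv2.imread('pics/side0.png')
cv2.imwrite('pics/side0a.png',cv2.resize(im[80:270,180:440],None,fx=3,fy=3,interpolation=cv2.INTER_CUBIC))
```

```text
(no output)
```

View pics/top0a.png

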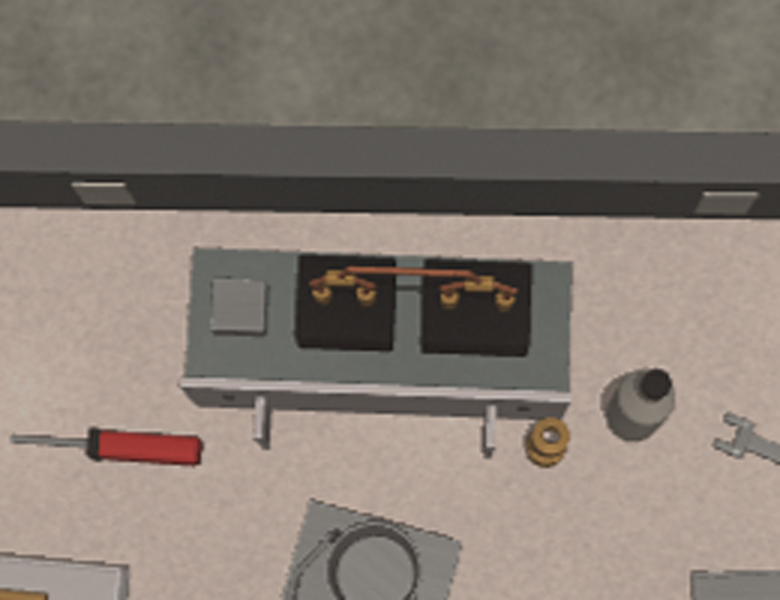

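View pics/side0a.png

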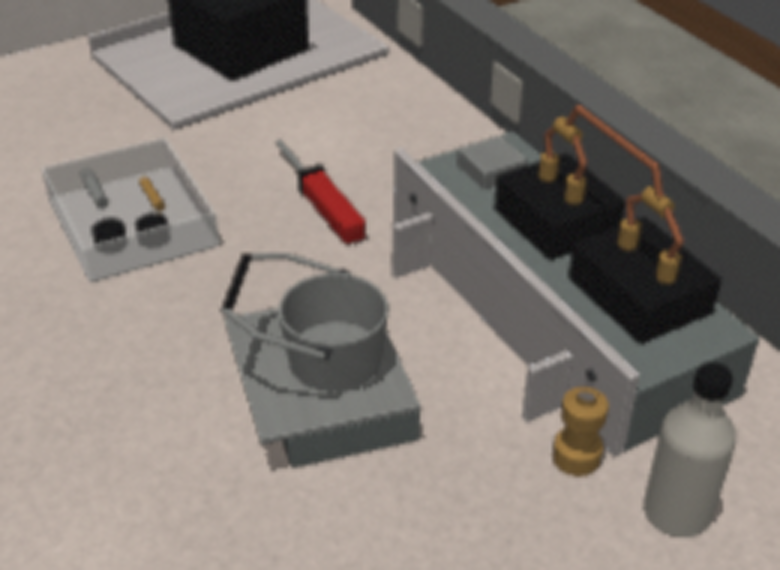

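```bash
cat > h.py <<'E'
import numpy as np, cv2
from scipy.spatial.transform import Rotation as R
from scipy.optimize import least_squares
C={'side':dict(f=384.3661930920226,cx=317.6397918036824,cy=192.79070274568127,o=[0.20901495,-0.58811654,0.69560384],q=[0.87986983,-0.24830573,0.12065505,-0.3868019]),
'top':dict(f=444.7195536914456,cx=320.7838574336059,cy=200.59789915496543,o=[0.43724063,-0.02638612,1.29173132],q=[0.71200005,-0.69940483,0.04099237,-0.04699399])}
def proj(n,P):
    c=C[n]; p=R.from_quat(c['q']).inv().apply(np.atleast_2d(P)-c['o'])
    return np.c_[c['f']*p[:,0]/p[:,2]+c['cx'],c['f']*p[:,1]/p[:,2]+c['cy']]
def plane(n,u,v,z):
    c=C[n]; d=R.from_quat(c['q']).apply([(u-c['cx'])/c['f'],(v-c['cy'])/c['f'],1]); o=np.array(c['o'])
    return o+d*(z-o[2])/d[2]
def crop(src,dst,x0,y0,w,h,s):
    im=cv2.imread(src); cv2.imwrite(dst,cv2.resize(im[y0:y0+h,x0:x0+w],None,fx=s,fy=s,interpolation=cv2.INTER_CUBIC))
E
python3 - <<'E'
from h import *
crop('pics/top0.png','pics/a1.png',265,190,75,70,8)
crop('pics/side0.png','pics/a2.png',245,155,90,85,7)
crop('pics/top0.png','pics/a3.png',235,140,150,50,5)
crop('pics/top0.png','pics/a4.png',400,210,75,70,6)
# check rotation conv
print(plane('top',438,246,0), proj('side',plane('top',438,246,0)))
E
```

```text
[ 0.47271214 -0.35444008  0.        ] [[363.35986773 347.63202073]]
```

View pics/a1.png

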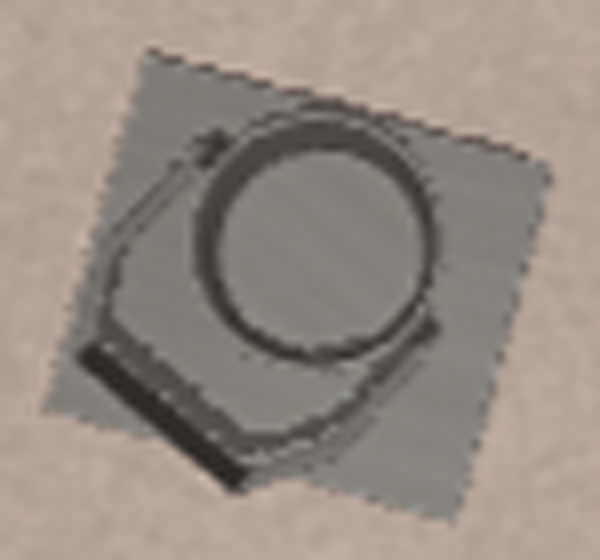

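View pics/a2.png

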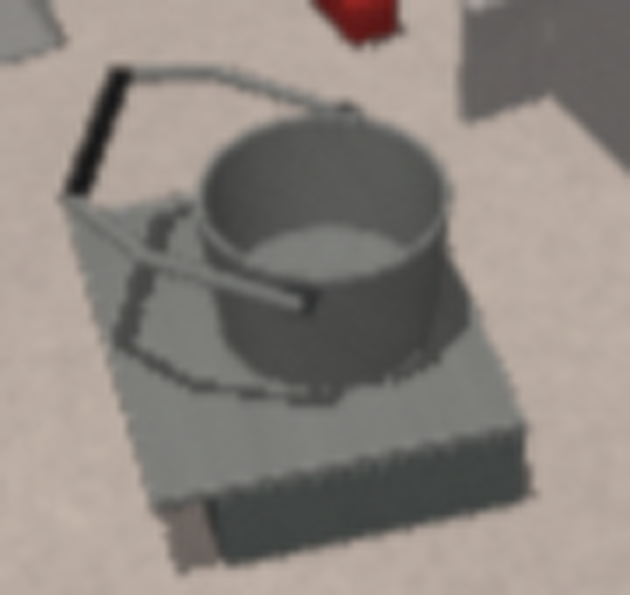

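View pics/a3.png

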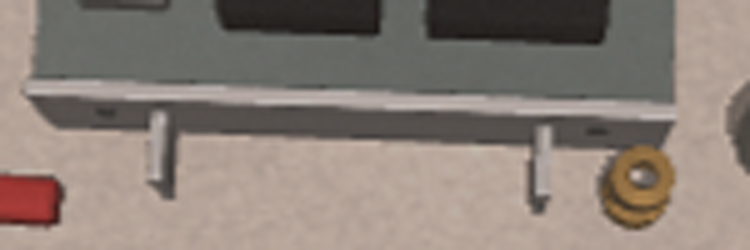

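View pics/a4.png

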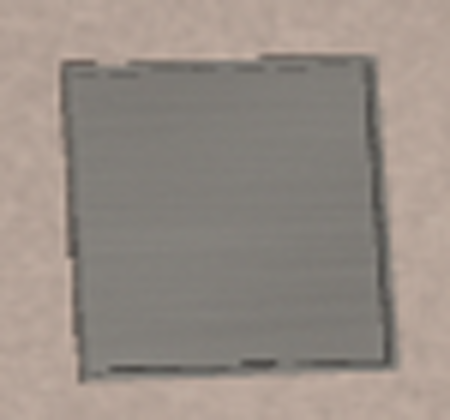

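```bash
cat > fit.py <<'E'
from h import *
def px(pts,x0,y0,s): return [((x+.5)/s-.5+x0,(y+.5)/s-.5+y0) for x,y in pts]
def fit(model,obs,p0,name):
    # obs: (cam, localpoint, (u,v))
    def res(p): 
        return np.concatenate([(proj(c,model(p,np.array(l)))[0]-uv) for c,l,uv in obs])
    s=least_squares(res,p0,loss='soft_l1'); print(name,np.round(s.x,4),'deg',np.round(np.degrees(s.x[2]),1)); print(np.round(res(s.x).reshape(-1,2),1).tolist()); return s.x
def rigid(z0):
    def m(p,l): return np.r_[R.from_euler('z',p[2]).apply(l)[:2]+p[:2],l[2]+z0]
    return m
E
python3 - <<'E'
from fit import *
t=px([(150,50),(552,165),(455,522),(45,410)],265,190,8)
s=px([(523,425),(155,503),(70,205),(530,492)],245,155,7)
L=[(.065,.075,.042),(.065,-.075,.042),(-.065,-.075,.042),(-.065,.075,.042)]
obs=[('top',l,u) for l,u in zip(L,t)]+[('side',L[1],s[0]),('side',L[2],s[1]),('side',L[3],s[2]),('side',(.065,-.075,0),s[3])]
fit(rigid(0),obs,[.5,0,0],'cassette')
# wall
t=px([(28,95),(675,119),(60,127),(668,150)],235,140,5)
L=[(0,.18,.09),(0,-.18,.09),(0,.18,0),(0,-.18,0)]
b=px([(152,182),(168,196),(540,198),(540,210)],235,140,5)
obs=[('top',l,u) for l,u in zip(L,t)]
# side crop (180,80)x3
ss=px([(395,152),(636,377),(618,452),(393,275),(526,418)],180,80,3)
obs+=[('side',(0,.18,.09),ss[0]),('side',(0,-.18,.09),ss[1]),('side',(0,-.18,0),ss[2]),('side',(-.04,.113,0),ss[3]),('side',(-.04,-.105,0),ss[4])]
w=fit(rigid(0),obs,[.7,0,0],'wall')
for y in(.113,.105,-.105,-.113):
    P=[rigid(0)(w,np.array((-.04,y,z))) for z in(.06,0)]; q=proj('top',P); print(y,((q-[235,140])*5).round().tolist())
t=px([(62,62),(373,57),(395,367),(80,380)],400,210,6)
L=[(.075,.075,.01),(.075,-.075,.01),(-.075,-.075,.01),(-.075,.075,.01)]
fit(rigid(0),[('top',l,u) for l,u in zip(L,t)],[.47,-.35,0],'tray')
# pot
t=px([(212,148),(428,325),(90,352),(238,485)],265,190,8)
s=px([(350,108),(308,297),(120,72),(75,190)],245,155,7)
def pm(p,l): 
    a=p[3]; q=R.from_euler('z',p[2])
    v=np.array([0,l[1],.052]) if l[0]==0 else np.array([-.08*np.cos(a),l[1],.052+.08*np.sin(a)])
    v=q.apply(v); return np.r_[v[:2]+p[:2],v[2]+.042]
L=[(0,.05,0),(0,-.05,0),(1,.034,0),(1,-.034,0)]
p=fit(pm,[('top',l,u) for l,u in zip(L,t)]+[('side',l,u) for l,u in zip(L,s)],[.5,0,-.7,0.2],'pot')
print('grip',pm(p,(1,0,0)))
E
```

```text
cassette [ 0.523   0.0369 -0.2534] deg -14.5
[[-0.3, 0.2], [0.4, -0.1], [0.2, -0.0], [-0.1, -0.5], [0.9, -0.9], [-0.3, -0.7], [-0.2, 0.8], [-0.6, 1.5]]
wall [ 0.6977  0.0292 -0.0161] deg -0.9
[[0.2, -0.1], [1.3, -0.7], [-0.5, 0.2], [-0.5, -0.5], [-0.1, -0.7], [-0.4, 0.2], [0.1, 1.8], [0.1, -0.1], [-0.5, -0.2]]
0.113 [[152.0, 178.0], [165.0, 196.0]]
0.105 [[166.0, 178.0], [179.0, 197.0]]
-0.105 [[539.0, 190.0], [535.0, 208.0]]
-0.113 [[553.0, 191.0], [548.0, 209.0]]
tray [ 0.4739 -0.3504  0.0484] deg 2.8
[[-0.1, 0.2], [0.1, -0.5], [0.1, 0.4], [-0.2, -0.2]]
pot [ 0.5353  0.0294 -0.6634  0.2769] deg -38.0
[[-1.3, -0.3], [0.4, 0.8], [-0.5, -0.4], [0.8, -0.7], [-0.2, 0.1], [-0.7, 0.2], [0.1, -0.3], [0.3, 1.0]]
grip [0.47462358 0.07681384 0.11587378]
```

```bash
cat > mv.py <<'E'
from h import *
def tool(yaw,phi=90):
    """phi=90 down. yaw: heading of tool x when down (deg) for jaw; """
    return R.from_euler('z',yaw,degrees=True)*R.from_quat([1,0,0,0])
def row(s,p,Rt):
    R0=R.from_quat(s['eef_rot']); 
    a=R0.inv().apply(np.array(p)-s['ee_pos'])/.025
    b=np.degrees((R0.inv()*Rt).as_rotvec())/5
    return np.r_[a,b].round(2).tolist()
E
python3 - <<'E'
from mv import *
from bench import r
s=r.read_state()
print(plane('top',265+316.5/8-.5,190+240.5/8-.5,.1))
print(row(s,[.475,.076,.20],tool(-38)))
E
```

```text
[0.53417318 0.02910581 0.1       ]
[-15.57, 16.78, 0.89, 0.01, 0.01, 21.56]
```

>>> carry_out(
  commands=[
    [[165, -15.6, 16.8, 0.9, 0, 0, 21.6], [165, -15.6, 16.8, 0.9, 0, 0, 21.6], [165, -15.6, 16.8, 0.9, 0, 0, 21.6], [165, -15.6, 16.8, 0.9, 0, 0, 21.6], [165, -15.6, 16.8, 0.9, 0, 0, 21.6], [165, -15.6, 16.8, 0.9, 0, 0, 21.6], [165, -15.6, 16.8, 0.9, 0, 0, 21.6], [165, -15.6, 16.8, 0.9, 0, 0, 21.6], [165, -15.6, 16.8, 0.9, 0, 0, 21.6], [165, -15.6, 16.8, 0.9, 0, 0, 21.6], [165, -15.6, 16.8, 0.9, 0, 0, 21.6], [165, -15.6, 16.8, 0.9, 0, 0, 21.6]],
  ],
  grip_force=5,
)

```text
time: 1.6
ee_pos: [0.4747, 0.0762, 0.1997]
eef_rot: [0.946, -0.325, -0.0, 0.001]
ft_force: [-0.1, -0.0, 0.0]
width: 0.031
```

Run:
```python
from mv import *
from bench import r
s=r.read_state()
print({k:np.round(v,3) for k,v in s.items()})
print(row(s,[.475,.0765,.20],tool(-38)),row(s,[.475,.0765,.102],tool(-38)))
```

```text
{'time': np.float64(1.6), 'joint_positions': array([-0.71 ,  0.012,  0.463,  1.882, -0.005,  1.249, -0.907]), 'joint_vel': array([-0.008, -0.002, -0.003, -0.   ,  0.003, -0.001, -0.002]), 'joint_torque': array([ 8.5200e-01, -3.3644e+01,  9.1300e-01, -3.8024e+01,  1.9000e-02,
       -3.5000e-02, -1.9400e-01]), 'ee_pos': array([0.475, 0.076, 0.2  ]), 'eef_rot': array([ 0.946, -0.325, -0.   ,  0.001]), 'ft_force': array([-0.057, -0.041,  0.005]), 'torque': array([-0.085,  0.089,  0.003]), 'width': np.float64(0.031)}
[0.0, -0.02, -0.01, 0.02, 0.0, 0.02] [0.0, -0.02, 3.91, 0.02, 0.0, 0.02]
```

>>> carry_out(
  commands=[
    [[165, 0, 0, 1.5, 0, 0, 0], [165, 0, 0, 3, 0, 0, 0], [165, 0, 0, 3.9, 0, 0, 0], [165, 0, 0, 3.9, 0, 0, 0], [255, 0, 0, 3.9, 0, 0, 0], [255, 0, 0, 3.9, 0, 0, 0], [255, 0, 0, 3.9, 0, 0, 0], [255, 0, 0, 3.9, 0, 0, 0]],
  ],
  grip_force=5,
)

```text
time: 2.6
ee_pos: [0.4746, 0.0764, 0.1024]
eef_rot: [0.946, -0.325, -0.0, 0.0]
ft_force: [-1.3, 1.6, 0.2]
width: 0.0088
```

Run:
```python
from mv import *
from bench import r
cv2.imwrite('pics/side1.png',r.camera('side')); cv2.imwrite('pics/top1.png',r.camera('top'))
crop('pics/side1.png','pics/b1.png',225,110,130,120,5)
crop('pics/top1.png','pics/b2.png',255,180,90,80,6)
```

```text
(no output)
```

View pics/b1.png

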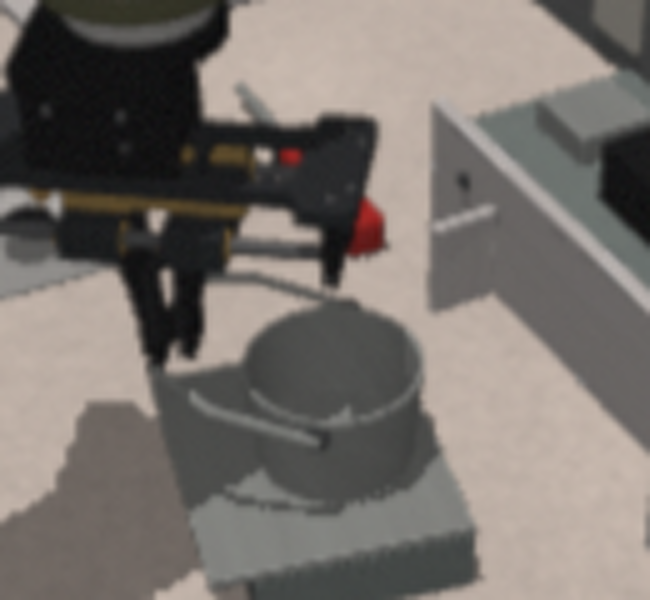

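>>> carry_out(
  commands=[
    [[255, 0.13, 0, -0.37, 0, 0, 0], [255, 0.35, 0, -0.8, 0, 0, 0], [255, 0.63, 0, -1.18, 0, 0, 0], [255, 0.96, 0, -1.53, 0, 0, 0], [255, 1.35, 0, -1.82, 0, 0, 0], [255, 1.77, 0, -2.04, 0, 0, 0], [255, 2.22, 0, -2.2, 0, 0, 0], [255, 2.63, 0, -2.28, 0, 0, 0], [255, 3.0, 0, -2.3, 0, 0, 0], [255, 3.0, 0, -2.3, 0, 0, 0]],
  ],
  grip_force=4,
)

```text
time: 3.95
ee_pos: [0.5344, 0.0296, 0.1597]
eef_rot: [0.946, -0.325, -0.0, 0.001]
ft_force: [-1.1, -0.8, 4.1]
width: 0.009
```

Run:
```python
from mv import *
from bench import r
cv2.imwrite('pics/side2.png',r.camera('side')); 
crop('pics/side2.png','pics/b3.png',225,110,130,120,5)
print(r.read_state()['ee_pos'])
```

```text
[0.53401769 0.02992875 0.15966651]
```

View pics/b3.png

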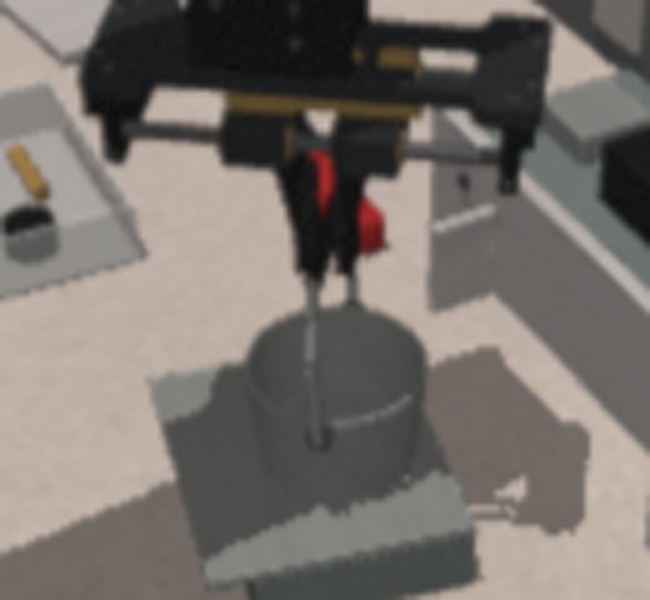

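>>> carry_out(
  commands=[
    [[255, 0, 0, 0, 0, 0, 0], [255, 0, 0, 0, 0, 0, 0], [255, 0, 0, -0.2, 0, 0, 0], [255, 0, 0, -0.6, 0, 0, 0], [255, 0, 0, -1.1, 0, 0, 0], [255, 0, 0, -1.6, 0, 0, 0], [255, 0, 0, -2.0, 0, 0, 0], [255, 0, 0, -2.2, 0, 0, 0], [255, 0, 0, -2.2, 0, 0, 0]],
  ],
  grip_force=30,
)

```text
time: 5.12
ee_pos: [0.5342, 0.03, 0.2149]
eef_rot: [0.946, -0.325, -0.0, 0.001]
ft_force: [0.2, 0.1, -4.8]
width: 0.0075
```

Run:
```python
from mv import *
from bench import r
cv2.imwrite('pics/side3.png',r.camera('side')); 
crop('pics/side3.png','pics/b4.png',225,90,130,120,5)
s=r.read_state();print(s['ee_pos'],s['ft_force'])
print(row(s,[.474,-.350,s['ee_pos'][2]],tool(-38)))
```

```text
[0.53397349 0.03001394 0.21451322] [-0.26804065 -0.07641408 -5.33294889]
[7.45, 13.47, 0.02, 0.02, 0.0, 0.02]
```

View pics/b4.png

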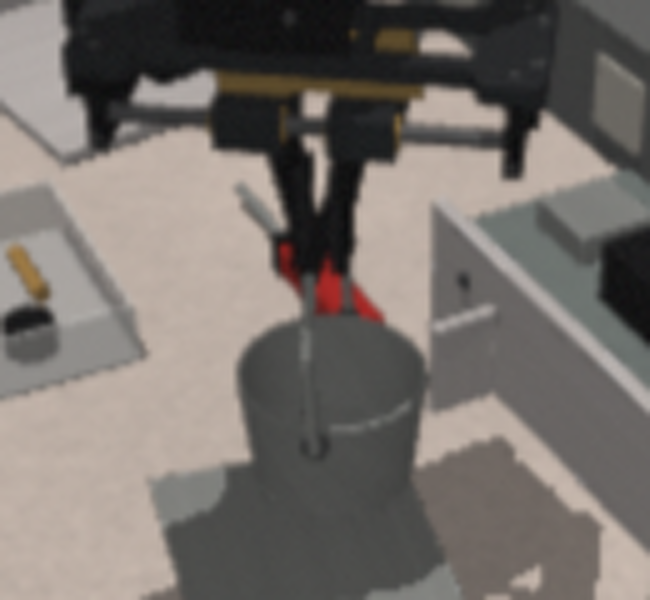

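The pot hangs level from the upright bail, well clear of the cassette. Carrying it to the tray.

>>> carry_out(
  commands=[
    [[255, 0.3, 0.5, 0, 0, 0, 0], [255, 0.9, 1.6, 0, 0, 0, 0], [255, 1.6, 2.9, 0, 0, 0, 0], [255, 2.4, 4.3, 0, 0, 0, 0], [255, 3.2, 5.8, 0, 0, 0, 0], [255, 4.0, 7.2, 0, 0, 0, 0], [255, 4.8, 8.7, 0, 0, 0, 0], [255, 5.6, 10.1, 0, 0, 0, 0], [255, 6.4, 11.5, 0, 0, 0, 0], [255, 7.0, 12.6, 0, 0, 0, 0], [255, 7.35, 13.25, 0, 0, 0, 0], [255, 7.45, 13.47, 0, 0, 0, 0]],
  ],
)

```text
time: 6.68
ee_pos: [0.4724, -0.3521, 0.2148]
eef_rot: [0.945, -0.326, -0.001, 0.001]
ft_force: [0.1, -0.3, -4.0]
width: 0.0078
```

>>> carry_out(
  commands=[
    [[255, 0, 0, 0, 0, 0, 0], [255, 0, 0, 0.5, 0, 0, 0], [255, 0, 0, 1.1, 0, 0, 0], [255, 0, 0, 1.7, 0, 0, 0], [255, 0, 0, 2.3, 0, 0, 0], [255, 0, 0, 2.8, 0, 0, 0], [255, 0, 0, 3.1, 0, 0, 0], [255, 0, 0, 3.3, 0, 0, 0], [255, 0, 0, 3.3, 0, 0, 0], [255, 0, 0, 3.3, 0, 0, 0]],
  ],
)

```text
time: 7.92
ee_pos: [0.4725, -0.3524, 0.1327]
eef_rot: [0.945, -0.326, -0.0, 0.001]
ft_force: [-0.2, -0.2, -4.8]
width: 0.008
```

Run:
```python
from mv import *
from bench import r
cv2.imwrite('pics/side4.png',r.camera('side')); cv2.imwrite('pics/top4.png',r.camera('top')); 
crop('pics/side4.png','pics/b5.png',280,200,160,200,3)
s=r.read_state();print(s['ee_pos'],s['ft_force'])
```

```text
[ 0.4724632  -0.35240129  0.13268228] [ 2.04625148e-01  3.72791099e-03 -4.18210717e+00]
```

View pics/b5.png

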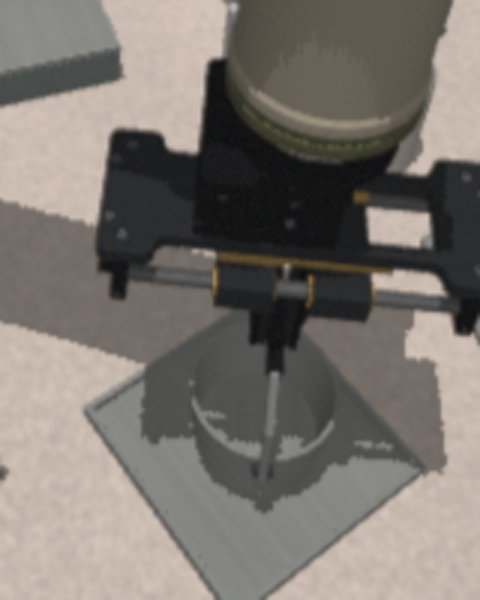

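View pics/top4.png

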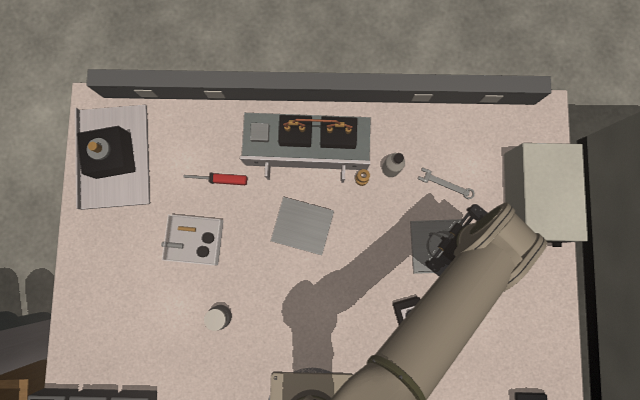

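>>> carry_out(
  commands=[
    [[255, 0, 0, 0.2, 0, 0, 0], [255, 0, 0, 0.35, 0, 0, 0], [255, 0, 0, 0.42, 0, 0, 0], [255, 0, 0, 0.48, 0, 0, 0], [255, 0, 0, 0.48, 0, 0, 0]],
  ],
)

```text
time: 8.65
ee_pos: [0.4726, -0.3527, 0.1209]
eef_rot: [0.945, -0.326, -0.0, 0.001]
ft_force: [-0.5, -1.0, -3.0]
width: 0.0076
```

>>> carry_out(
  commands=[
    [[255, 0, 0, 0.05, 0, 0, 0], [255, 0, 0, 0.08, 0, 0, 0], [255, 0, 0, 0.08, 0, 0, 0]],
  ],
)

```text
time: 9.02
ee_pos: [0.4737, -0.3536, 0.1207]
eef_rot: [0.945, -0.326, 0.002, 0.002]
ft_force: [-1.3, 0.5, 9.6]
width: 0.0078
```

>>> carry_out(
  commands=[
    [[255, 0, 0, -0.05, 0, 0, 0], [165, 0, 0, -0.05, 0, 0, 0], [165, 0, 0, -0.05, 0, 0, 0], [165, 0, 0, -0.05, 0, 0, 0], [165, 0, 0, -0.5, 0, 0, 0], [165, 0, 0, -1.2, 0, 0, 0], [165, 0, 0, -2.2, 0, 0, 0], [165, 0, 0, -3.5, 0, 0, 0], [165, 0, 0, -4, 0, 0, 0]],
  ],
)

```text
time: 10.15
ee_pos: [0.4741, -0.3539, 0.2236]
eef_rot: [0.945, -0.326, 0.003, 0.002]
ft_force: [-0.1, -0.1, 0.5]
width: 0.0311
```

Run:
```python
from mv import *
from bench import r
cv2.imwrite('pics/side5.png',r.camera('side')); 
crop('pics/side5.png','pics/b6.png',280,200,160,200,3)
s=r.read_state();print(s['ee_pos'],s['ft_force'],s['joint_positions'])
# candidate: tool forward-ish pose, cassette corners
f=plane
```

```text
[ 0.47433954 -0.35402302  0.22408115] [ 0.19734529 -0.9614479   0.27188947] [-0.08104729  0.30820756  0.79767283  1.59442499 -0.22486856  1.32616236
  0.08111993]
```

View pics/b6.png

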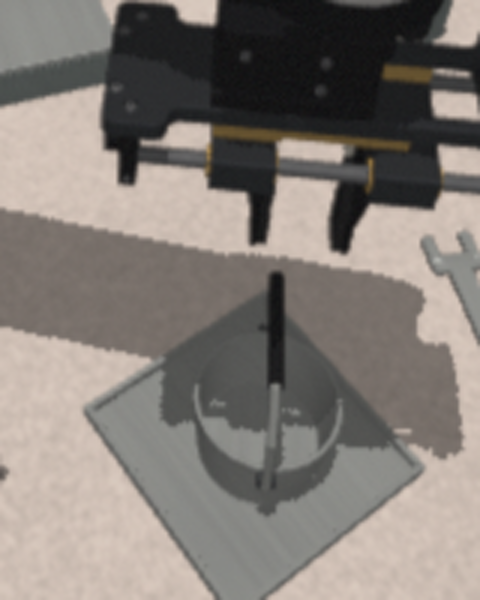

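Run:
```python
from h import *
crop('pics/top4.png','pics/b7.png',265,190,75,70,8)
```

```text
(no output)
```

View pics/b7.png

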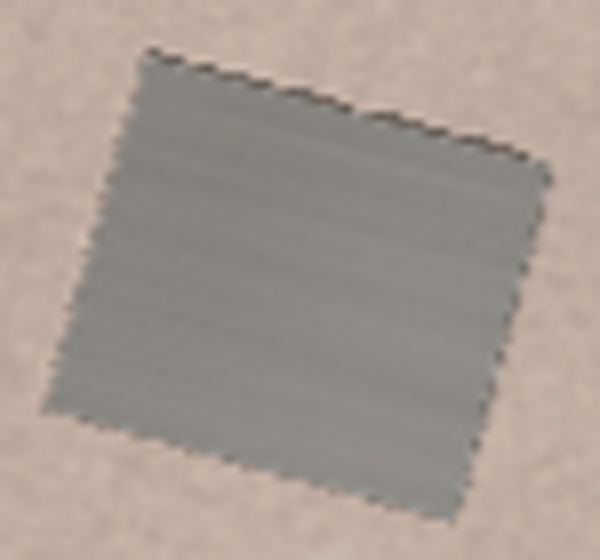

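```bash
cat > kin.py <<'E'
from h import *
import itertools
D=[([-1.24058197,0.33287483,-0.06470567,1.46096371,0.02161028,1.34990839,-0.0884943],[0.21583048,0.58612317,0.22174143],[8.20215466e-01,5.72054244e-01,-5.75177990e-04,4.48144636e-04]),
([-0.71,0.012,0.463,1.882,-0.005,1.249,-0.907],[.4747,.0762,.1997],[.946,-.325,0,.001]),
([-0.08104729,0.30820756,0.79767283,1.59442499,-0.22486856,1.32616236,0.08111993],[0.47433954,-0.35402302,0.22408115],[.945,-.326,.003,.002])]
def fk(q,L,sg):
    e=R.from_euler
    A=e('z',sg[0]*q[0]); p=A.apply([L[4],0,L[0]])
    A=A*e('y',q[1])*e('z',sg[1]*q[2]); p=p+A.apply([L[5],0,L[1]])
    A=A*e('y',q[3])*e('z',sg[2]*q[4]); p=p+A.apply([L[6],0,L[2]])
    A=A*e('y',q[5]); p=p+A.apply([L[7],0,L[3]])
    A=A*e('z',sg[3]*q[6])
    return p,A
if __name__=='__main__':
  for sg in itertools.product([1,-1],repeat=4):
    er=0
    for off in [0]:
        Q=[ (fk(q,np.zeros(8),sg)[1].inv()*R.from_quat(o)).as_rotvec() for q,_,o in D]
    # constant offset?
    spread=max(np.linalg.norm((R.from_rotvec(Q[0]).inv()*R.from_rotvec(x)).as_rotvec()) for x in Q)
    if spread<.1:
        f=lambda L:np.concatenate([fk(q,L,sg)[0]-p for q,p,_ in D])
        s=least_squares(f,[.35,.4,.4,.25,0,0,0,0],x_scale=.1)
        s4=least_squares(lambda L:f(np.r_[L,0,0,0,0]),[.35,.4,.4,.25])
        print(sg,spread,np.round(Q,3).tolist(),s.x.round(4),abs(s.fun).max(),s4.x.round(4),abs(s4.fun).max())
E
python3 kin.py
```

```text
(-1, -1, -1, -1) 0.0014642255152997313 [[0.0, 0.0, 3.142], [0.0, 0.002, -3.141], [0.002, -0.001, 3.141]] [-0.3817  0.6321  0.2696  0.5123 -0.101  -0.057  -0.577  -0.1814] 0.046446863274012984 [2.5081 0.3604 0.5103 2.5098] 0.04871271014717102
```

```bash
cat > kin2.py <<'E'
from kin import *
S=(-1,-1,-1,-1)
def fk2(q,L):
    # L: 5 x 3 offsets; linear
    L=np.asarray(L).reshape(5,3); e=R.from_euler
    A=R.identity(); p=A.apply(L[0])
    A=e('z',-q[0]); 
    A=A*e('y',q[1]);p=p+A.apply(L[1]); A=A*e('z',-q[2]); p=p+A.apply(L[2])
    A=A*e('y',q[3])*e('z',-q[4]); p=p+A.apply(L[3])
    A=A*e('y',q[5]); p=p+A.apply(L[4]); A=A*e('z',-q[6]+np.pi)
    return p,A
def solve(D,lam=3e-3):
    J=[];b=[]
    for q,p,_ in D:
        J.append(np.array([fk2(q,np.eye(15)[i])[0] for i in range(15)]).T); b.append(p)
    J=np.vstack(J);b=np.concatenate(b)
    L0=np.zeros(15); L0[[2,5+3,11,14]]=[.35,.4,.4,.25]
    w=np.full(15,.02); w[[2,8,11,14]]=.15; w[[0,1,5]]=1e-4  # prior sigmas
    A=np.vstack([J/lam,np.diag(1/w)]); y=np.r_[(b-J@L0)/lam,np.zeros(15)]
    d=np.linalg.lstsq(A,y,rcond=None)[0]; L=L0+d
    return L,J@L-b
if __name__=='__main__':
    L,e=solve(D); print(L.reshape(5,3).round(3),e.round(4))
    L,e=solve(D,1e-4); print(L.reshape(5,3).round(3),e.round(4))
E
python3 kin2.py
```

```text
[[ 0.    -0.     0.259]
 [-0.001 -0.021  0.   ]
 [-0.    -0.016  0.449]
 [ 0.001 -0.004  0.491]
 [-0.    -0.004  0.351]] [-0.0002  0.0004  0.0007  0.0001  0.0002  0.0005 -0.0006  0.     -0.0011]
[[ 0.    -0.     0.256]
 [-0.    -0.022  0.   ]
 [-0.001 -0.024  0.45 ]
 [ 0.    -0.     0.491]
 [ 0.    -0.     0.351]] [-0.  0.  0. -0.  0.  0. -0. -0. -0.]
```

Run:
```python
from mv import *
from bench import r
s=r.read_state()
print(row(s,[.40,.045,.20],tool(89)))
```

```text
[-12.2, -10.73, 0.85, 0.11, -0.04, -25.42]
```

>>> carry_out(
  commands=[
    [[100, -1.0, -0.8, 0, 0, 0, 0], [0, -12.2, -10.7, 0.85, 0.1, 0, -25.4], [0, -12.2, -10.7, 0.85, 0.1, 0, -25.4], [0, -12.2, -10.7, 0.85, 0.1, 0, -25.4], [0, -12.2, -10.7, 0.85, 0.1, 0, -25.4], [0, -12.2, -10.7, 0.85, 0.1, 0, -25.4], [0, -12.2, -10.7, 0.85, 0.1, 0, -25.4], [0, -12.2, -10.7, 0.85, 0.1, 0, -25.4], [0, -12.2, -10.7, 0.85, 0.1, 0, -25.4], [0, -12.2, -10.7, 0.85, 0.1, 0, -25.4], [0, -12.2, -10.7, 0.85, 0.1, 0, -25.4], [0, -12.2, -10.7, 0.85, 0.1, 0, -25.4]],
  ],
)

```text
time: 11.7
ee_pos: [0.3991, 0.0445, 0.1996]
eef_rot: [0.764, 0.646, 0.001, 0.001]
ft_force: [-0.1, 0.7, 0.3]
width: 0.0865
```

Run:
```python
from mv import *
from bench import r
s=r.read_state()
print(s['joint_positions'].round(4).tolist(),s['ee_pos'].round(4).tolist(),s['eef_rot'].round(4).tolist())
print(row(s,[.40,.045,.20],tool(89)))
```

```text
[-0.7494, -0.2099, 0.4686, 2.0568, 0.099, 1.2716, 1.0852] [0.3991, 0.0445, 0.1996] [0.7636, 0.6457, 0.0011, 0.0007]
[0.03, 0.03, -0.02, 0.03, -0.01, -1.71]
```

>>> carry_out(
  commands=[
    [[0, 0, 0, 0, -2, 0, -0.8], [0, 0, 0, 0, -4, 0, -1.7], [0, 0, 0, 0, -6, 0, -1.7], [0, 0, 0, 0, -6, 0, -1.7]],
  ],
)

```text
time: 12.2
ee_pos: [0.4067, 0.0518, 0.2015]
eef_rot: [0.693, 0.684, 0.152, 0.169]
ft_force: [-0.7, 0.2, -0.4]
width: 0.087
```

Run:
```python
from kin2 import *
from mv import *
from bench import r
s=r.read_state()
print(s['joint_positions'].round(4).tolist(),s['ee_pos'].round(4).tolist(),s['eef_rot'].round(4).tolist())
D.append(([-0.7494, -0.2099, 0.4686, 2.0568, 0.099, 1.2716, 1.0852], [0.3991, 0.0445, 0.1996], [0.7636, 0.6457, 0.0011, 0.0007]))
D.append((s['joint_positions'],s['ee_pos'],s['eef_rot']))
L,e=solve(D,5e-4); print(L.reshape(5,3).round(3),e.round(4))
print(fk2(s['joint_positions'],L)[1].as_quat())
```

```text
[-0.3396, -0.4982, -0.0569, 2.3497, 0.2199, 0.8849, 1.0574] [0.4067, 0.0518, 0.2015] [0.6932, 0.6839, 0.1518, 0.1695]
[[ 0.    -0.     0.259]
 [-0.    -0.022  0.   ]
 [-0.    -0.023  0.449]
 [ 0.001 -0.001  0.49 ]
 [-0.    -0.001  0.352]] [-0.     -0.      0.0001  0.0002  0.0002  0.0002 -0.0001 -0.     -0.0001
 -0.0001 -0.0001 -0.0001 -0.     -0.0001 -0.    ]
[0.69316384 0.68394036 0.1517536  0.16947071]
```

```bash
cat > ik.py <<'E'
from kin2 import *
L=np.array([0,0,.259,0,-.022,0,0,-.023,.449,.0005,-.001,.490,0,-.001,.352])
lo=np.array([-2.6,-.5,-1.47,.16,-1.27,.06,-2.6]); hi=np.array([2.6,2.12,1.34,2.42,4.41,2.06,2.6])
def toolR(phi,yaw=89.1,roll=0):
    # down with tool x at yaw; tilt forward by 90-phi about tool x
    return R.from_euler('z',yaw,degrees=True)*R.from_quat([1,0,0,0])*R.from_rotvec([-np.radians(90-phi),0,0])
def err(q,p,Rt):
    a,A=fk2(q,L); return np.r_[(a-p)*3,(A.inv()*Rt).as_rotvec()]
def ik(p,Rt,q0,reg=0):
    f=lambda q:np.r_[err(q,p,Rt),reg*(q-q0)]
    s=least_squares(f,np.clip(q0,lo+.001,hi-.001),bounds=(lo,hi)); return s.x,np.abs(err(s.x,p,Rt)).max()
if __name__=='__main__':
    rng=np.random.default_rng(0)
    for yaw in(89.1,-90.9):
     for x in(.50,.54,.60,.65):
      for phi in(30,40,50,60):
        n=0;best=None
        for k in range(25):
            q,e=ik(np.array([x,.03,.012 if x<.6 else .12]),toolR(phi,yaw),rng.uniform(lo,hi))
            if e<1e-3:
                n+=1; m=np.min(np.minimum(q-lo,hi-q)); 
                if best is None or m>best[0]: best=(m,q)
        print(yaw,x,phi,n,None if best is None else (round(best[0],2),best[1].round(2).tolist()))
E
python3 ik.py
```

```text
89.1 0.5 30 0 None
89.1 0.5 40 0 None
89.1 0.5 50 0 None
89.1 0.5 60 15 (np.float64(0.03), [1.13, 0.38, -1.41, 2.39, 1.33, 0.48, 0.23])
89.1 0.54 30 0 None
89.1 0.54 40 0 None
89.1 0.54 50 20 (np.float64(0.0), [1.15, 0.75, -1.47, 2.42, 1.92, 0.78, -0.11])
89.1 0.54 60 14 (np.float64(0.12), [0.9, 0.35, -1.16, 2.3, 1.25, 0.43, 0.29])
89.1 0.6 30 0 None
89.1 0.6 40 16 (np.float64(0.06), [1.16, 0.18, -1.39, 2.36, 1.99, 0.33, -0.46])
89.1 0.6 50 16 (np.float64(0.19), [1.0, 0.11, -1.22, 2.23, 0.93, 0.28, 0.55])
89.1 0.6 60 18 (np.float64(0.33), [0.9, 0.18, -1.13, 2.09, 0.55, 0.51, 0.95])
89.1 0.65 30 19 (np.float64(0.08), [1.04, 0.56, -1.34, 2.34, 2.38, 0.72, -0.56])
89.1 0.65 40 19 (np.float64(0.17), [0.97, 0.34, -1.24, 2.25, 1.91, 0.43, -0.29])
89.1 0.65 50 16 (np.float64(0.3), [0.84, 0.26, -1.09, 2.12, 1.12, 0.38, 0.44])
89.1 0.65 60 17 (np.float64(0.44), [0.68, 0.28, -0.93, 1.98, 0.64, 0.55, 0.91])
-90.9 0.5 30 11 (np.float64(0.04), [-0.13, 1.1, 0.08, 1.08, -0.14, 2.02, -1.63])
-90.9 0.5 40 13 (np.float64(0.23), [-0.07, 0.96, -0.04, 1.22, -0.07, 1.83, -1.68])
-90.9 0.5 50 13 (np.float64(0.41), [-0.21, 0.82, 0.16, 1.38, -0.16, 1.65, -1.59])
-90.9 0.5 60 14 (np.float64(0.6), [-0.36, 0.7, 0.35, 1.55, -0.25, 1.46, -1.52])
-90.9 0.54 30 0 None
-90.9 0.54 40 13 (np.float64(0.15), [-0.13, 1.04, 0.08, 1.07, -0.13, 1.91, -1.63])
-90.9 0.54 50 13 (np.float64(0.35), [-0.08, 0.89, -0.03, 1.23, -0.05, 1.71, -1.68])
-90.9 0.54 60 14 (np.float64(0.55), [-0.13, 0.75, 0.04, 1.41, -0.08, 1.51, -1.65])
-90.9 0.6 30 0 None
-90.9 0.6 40 0 None
-90.9 0.6 50 19 (np.float64(0.09), [-0.13, 0.92, 0.08, 0.95, -0.12, 1.97, -1.65])
-90.9 0.6 60 11 (np.float64(0.3), [-0.19, 0.77, 0.17, 1.14, -0.15, 1.76, -1.62])
-90.9 0.65 30 0 None
-90.9 0.65 40 0 None
-90.9 0.65 50 0 None
-90.9 0.65 60 15 (np.float64(0.21), [-0.15, 0.89, 0.12, 0.92, -0.13, 1.85, -1.63])
```

```bash
cat > ik2.py <<'E'
from ik import *
def toolR2(phi,yaw=-90.9): return R.from_euler('z',yaw,degrees=True)*R.from_quat([1,0,0,0])*R.from_rotvec([np.radians(90-phi),0,0])
rng=np.random.default_rng(0)
for nm,f in(('+90',toolR),('-90',toolR2)):
  for x,z in((.50,.012),(.53,.012),(.545,.03),(.58,.09),(.62,.13),(.66,.13)):
   for phi in(45,50,55,60):
    n=0;best=None
    for k in range(16):
        q,e=ik(np.array([x,.03,z]),f(phi),rng.uniform(lo,hi))
        if e<1e-3:
            n+=1; m=np.min(np.minimum(q-lo,hi-q)); 
            if best is None or m>best[0]: best=(m,q)
    print(nm,x,z,phi,n,None if best is None else (round(best[0],2),best[1].round(2).tolist()))
E
python3 ik2.py
```

```text
+90 0.5 0.012 45 0 None
+90 0.5 0.012 50 0 None
+90 0.5 0.012 55 0 None
+90 0.5 0.012 60 11 (np.float64(0.03), [1.05, 0.29, -1.3, 2.39, 1.24, 0.39, 0.27])
+90 0.53 0.012 45 0 None
+90 0.53 0.012 50 0 None
+90 0.53 0.012 55 7 (np.float64(0.04), [0.97, 0.36, -1.23, 2.38, 1.61, 0.42, -0.06])
+90 0.53 0.012 60 11 (np.float64(0.1), [1.02, 0.43, -1.3, 2.32, 1.33, 0.5, 0.25])
+90 0.545 0.03 45 0 None
+90 0.545 0.03 50 12 (np.float64(0.02), [1.15, 0.57, -1.45, 2.4, 1.83, 0.63, -0.12])
+90 0.545 0.03 55 10 (np.float64(0.07), [0.92, 0.28, -1.18, 2.35, 1.44, 0.36, 0.09])
+90 0.545 0.03 60 11 (np.float64(0.14), [0.94, 0.32, -1.2, 2.28, 1.12, 0.43, 0.42])
+90 0.58 0.09 45 6 (np.float64(0.04), [0.49, 0.06, -0.72, 2.38, 1.84, 0.21, -0.42])
+90 0.58 0.09 50 11 (np.float64(0.12), [0.96, 0.14, -1.19, 2.3, 1.24, 0.27, 0.24])
+90 0.58 0.09 55 8 (np.float64(0.18), [0.68, 0.1, -0.9, 2.24, 0.71, 0.3, 0.74])
+90 0.58 0.09 60 11 (np.float64(0.26), [0.9, 0.19, -1.13, 2.16, 0.66, 0.46, 0.84])
+90 0.62 0.13 45 12 (np.float64(0.17), [0.99, 0.14, -1.21, 2.25, 1.38, 0.27, 0.13])
+90 0.62 0.13 50 10 (np.float64(0.2
[... 1145 characters left out ...]
31, -2.42])
-90 0.58 0.09 60 4 (np.float64(0.24), [0.47, 0.1, -0.68, 2.18, 0.44, 0.4, -2.14])
-90 0.62 0.13 45 0 None
-90 0.62 0.13 50 10 (np.float64(0.19), [0.4, 0.06, -0.61, 2.2, 0.7, 0.26, -2.41])
-90 0.62 0.13 55 3 (np.float64(0.29), [0.42, 0.09, -0.62, 2.13, 0.46, 0.38, -2.16])
-90 0.62 0.13 60 10 (np.float64(0.38), [0.83, 0.21, -1.07, 2.04, 0.57, 0.55, -2.19])
-90 0.66 0.13 45 6 (np.float64(0.02), [-1.05, 0.11, 0.9, 2.24, 0.75, 0.08, -2.5])
-90 0.66 0.13 50 5 (np.float64(0.2), [-0.0, 0.12, -0.19, 2.13, 0.63, 0.26, -2.33])
-90 0.66 0.13 55 4 (np.float64(0.35), [0.46, 0.19, -0.68, 2.03, 0.59, 0.41, -2.24])
-90 0.66 0.13 60 5 (np.float64(0.43), [-0.15, 0.16, -0.02, 1.99, 0.2, 0.49, -1.9])
```

```bash
cat > ik3.py <<'E'
from ik import *
rng=np.random.default_rng(1)
for psi in(-60,-40,-20,0,20,40,60):
  for phi in(20,25,30,35,40,45,50,55):
    n=0;best=None
    for k in range(12):
        q,e=ik(np.array([.535,.03,.018]),toolR(phi,89.1+psi),rng.uniform(lo,hi))
        if e<1e-3:
            n+=1; m=np.min(np.minimum(q-lo,hi-q)); 
            if best is None or m>best[0]: best=(m,q)
    if n: print(psi,phi,n,'eff slope',np.degrees(np.arctan(np.tan(np.radians(phi))/np.cos(np.radians(psi)))).round(),round(best[0],2),best[1].round(2).tolist()); break
E
python3 ik3.py
```

```text
-60 20 9 eff slope 36.0 0.43 [-0.41, 0.79, -0.43, 1.99, 1.36, 1.6, -1.24]
-40 20 9 eff slope 25.0 0.17 [-0.04, 0.85, -0.79, 2.25, 1.82, 1.72, -1.24]
-20 45 10 eff slope 47.0 0.02 [0.83, 0.82, -1.42, 2.4, 1.92, 1.23, -0.55]
0 55 4 eff slope 55.0 0.03 [1.13, 0.56, -1.44, 2.37, 1.64, 0.61, 0.04]
20 50 5 eff slope 52.0 0.02 [1.17, 0.39, -1.19, 2.4, 2.29, 0.09, -0.24]
40 20 8 eff slope 25.0 0.08 [1.78, 1.51, -1.27, 2.34, 0.89, 0.14, 2.45]
60 20 5 eff slope 36.0 0.33 [1.34, 0.98, -0.9, 2.08, -0.84, 0.7, -2.27]
```

Run:
```python
from mv import *
from bench import r
s=r.read_state()
print(row(s,[.41,.05,.15],tool(89.1)),row(s,[.41,.05,.014],tool(89.1)))
```

```text
[-0.02, -0.79, 1.91, 5.25, 0.25, 0.03] [0.09, -3.2, 6.78, 5.25, 0.25, 0.03]
```

>>> carry_out(
  commands=[
    [[0, 0, -0.8, 1.9, 2, 0.1, 0], [0, 0, -0.8, 1.9, 4, 0.2, 0], [0, 0, -0.8, 1.9, 5.25, 0.25, 0], [0, 0, -1.6, 3.5, 5.25, 0.25, 0], [0, 0, -2.4, 5.2, 5.25, 0.25, 0], [0, 0.1, -3.2, 6.8, 5.25, 0.25, 0], [0, 0.1, -3.2, 6.8, 5.25, 0.25, 0]],
  ],
)

```text
time: 13.08
ee_pos: [0.4072, 0.0494, 0.0111]
eef_rot: [0.712, 0.702, -0.003, -0.001]
ft_force: [0.1, -0.5, 0.0]
width: 0.0873
```

Run:
```python
from mv import *
from bench import r
s=r.read_state()
print(s['ee_pos'],s['joint_positions'].round(2),s['ft_force'])
print(row(s,[.50,.05,.014],tool(89.1)))
```

```text
[0.40724775 0.04942119 0.01113415] [-0.39  0.12  0.16  2.22 -0.03  0.81  1.35] [ 0.08999884 -0.52835427  0.00218997]
[0.07, 3.71, -0.14, -0.07, 0.03, 0.03]
```

>>> carry_out(
  commands=[
    [[0, 0, 0.4, -0.1, 0, 0, 0], [0, 0, 0.8, -0.1, 0, 0, 0], [0, 0, 1.1, -0.1, 0, 0, 0], [0, 0, 1.4, -0.1, 0, 0, 0], [0, 0, 1.7, -0.1, 0, 0, 0], [0, 0, 2.0, -0.1, 0, 0, 0], [0, 0, 2.3, -0.1, 0, 0, 0], [0, 0, 2.6, -0.1, 0, 0, 0], [0, 0, 2.9, -0.1, 0, 0, 0], [0, 0, 3.1, -0.1, 0, 0, 0], [0, 0, 3.1, -0.1, 0, 0, 0]],
  ],
)

```text
time: 14.45
ee_pos: [0.4857, 0.0487, 0.0133]
eef_rot: [0.712, 0.702, -0.003, -0.001]
ft_force: [0.5, 0.5, -0.2]
width: 0.0868
```

Run:
```python
from mv import *
from bench import r
cv2.imwrite('pics/top6.png',r.camera('top')); cv2.imwrite('pics/side6.png',r.camera('side')); s=r.read_state(); print(s['ee_pos'],s['ft_force'])
crop('pics/top6.png','pics/c1.png',240,140,140,110,5)
crop('pics/side6.png','pics/c2.png',220,100,160,140,5)
```

```text
[0.48540078 0.0488349  0.01334376] [-1.0606745   0.20627534 -0.74388447]
```

View pics/c1.png

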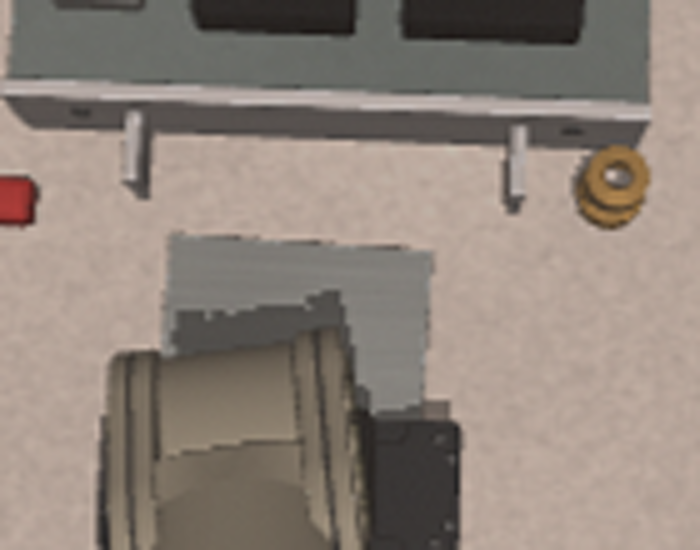

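View pics/c2.png

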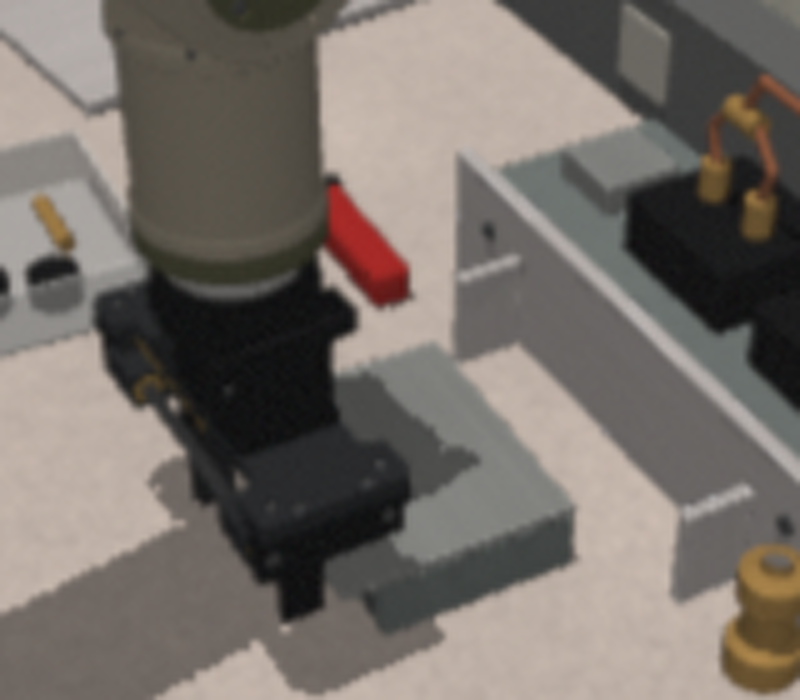

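Run:
```python
from fit import *
t=px([(173,233),(433,252),(423,405)],240,140,5)
for u in t: print(plane('top',*u,.042).round(4))
for u in px([(131,183),(518,198)],240,140,5): print('br',plane('top',*u,.06).round(4))
s=px([(573,510)],220,100,5)[0]; print(plane('side',*s,.042).round(4))
s=px([(433,345)],220,100,5)[0]; print(plane('side',*s,.042).round(4))
```

```text
[0.6325 0.119  0.042 ]
[ 0.6242 -0.0291  0.042 ]
[ 0.537 -0.025  0.042]
br [0.6578 0.1414 0.06  ]
br [ 0.6529 -0.0763  0.06  ]
[ 0.6206 -0.0325  0.042 ]
[0.6277 0.1148 0.042 ]
```

Run:
```python
from mv import *
from bench import r
print(plane('top',223,215,.04),plane('top',219,265,.04))
s=r.read_state()
for p in([.470,.049,.014],[.48,.049,.10],[.57,.155,.10],[.57,.155,.014],[.57,.121,.014]): print(row(s,p,tool(89.1)))
```

```text
[0.54793144 0.26162628 0.04      ] [0.40776136 0.26640977 0.04      ]
[-0.0, -0.62, -0.02, -0.06, 0.02, 0.03]
[-0.0, -0.23, -3.47, -0.06, 0.02, 0.03]
[4.28, 3.31, -3.49, -0.06, 0.02, 0.03]
[4.29, 3.33, -0.05, -0.06, 0.02, 0.03]
[2.93, 3.35, -0.05, -0.06, 0.02, 0.03]
```

>>> carry_out(
  commands=[
    [[0, 0, -0.6, 0, 0, 0, 0], [255, 0, -0.6, -1.5, 0, 0, 0], [255, 0, -0.3, -3.5, 0, 0, 0], [255, 2, 1.5, -3.5, 0, 0, 0], [255, 4.3, 3.3, -3.5, 0, 0, 0], [255, 4.3, 3.3, -2, 0, 0, 0], [255, 4.3, 3.3, -0.1, 0, 0, 0], [255, 4.3, 3.3, -0.1, 0, 0, 0], [255, 3.9, 3.3, -0.1, 0, 0, 0], [255, 3.5, 3.3, -0.1, 0, 0, 0], [255, 3.3, 3.3, -0.1, 0, 0, 0], [255, 3.1, 3.3, -0.1, 0, 0, 0]],
  ],
  grip_force=10,
)

```text
time: 16.05
ee_pos: [0.5702, 0.127, 0.0174]
eef_rot: [0.711, 0.703, -0.0, -0.001]
ft_force: [-0.5, 7.9, 7.0]
width: 0.0005
```

Run:
```python
from mv import *
from bench import r
s=r.read_state(); print(s['ee_pos'],s['ft_force'],s['joint_positions'].round(2))
print(row(s,[.57,.121,.014],tool(89.1)))
```

```text
[0.57015355 0.12701556 0.0173727 ] [-0.50541603  7.88179846  7.02875685] [-0.41  0.44  0.14  1.78 -0.07  0.92  1.32]
[-0.24, -0.0, 0.13, -0.02, -0.01, 0.04]
```

Run:
```python
from mv import *
from bench import r
cv2.imwrite('pics/top7.png',r.camera('top')); cv2.imwrite('pics/side7.png',r.camera('side')); s=r.read_state(); print(s['ee_pos'],s['ft_force'])
crop('pics/top7.png','pics/d1.png',240,140,140,110,5)
crop('pics/side7.png','pics/d2.png',220,100,160,140,5)
```

```text
[0.57017972 0.12637389 0.01733877] [0.72877447 4.45599665 4.0042875 ]
```

View pics/d1.png

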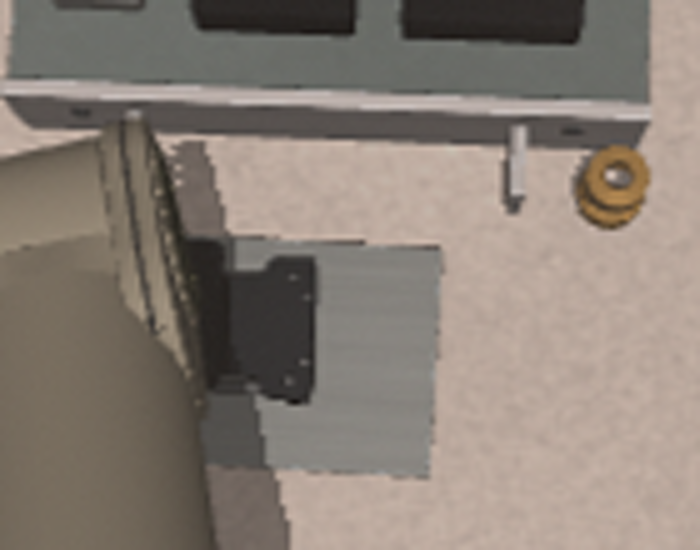

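View pics/d2.png

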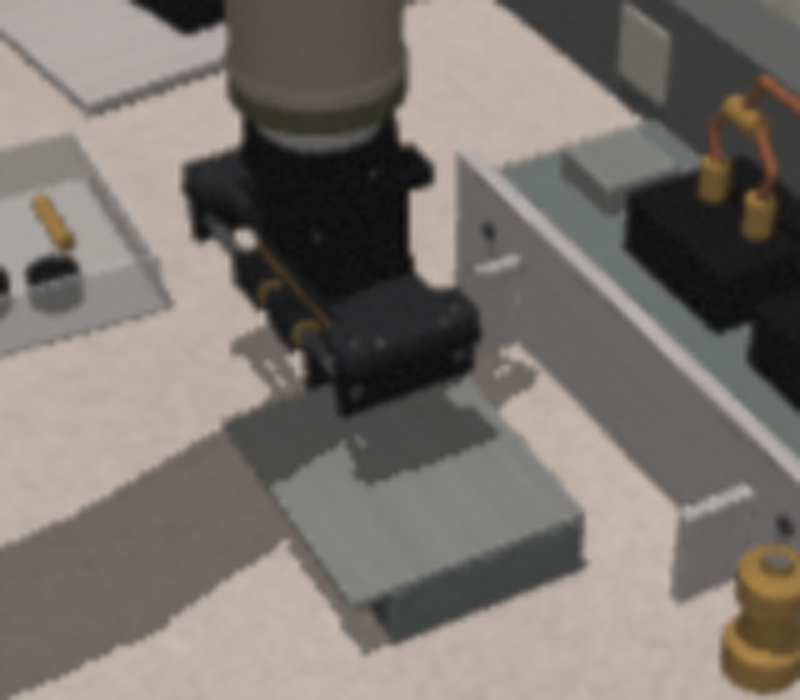

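Run:
```python
from fit import *
for u in px([(440,247),(430,478)],240,140,5): print(plane('top',*u,.042).round(4))
for u in px([(582,515),(385,640-35),(360,603)],220,100,5): print(plane('side',*u,.042).round(4))
```

```text
[ 0.6271 -0.0331  0.042 ]
[ 0.496  -0.0296  0.042 ]
[ 0.6224 -0.0377  0.042 ]
[ 0.5088 -0.041   0.042 ]
[ 0.4994 -0.0339  0.042 ]
```

>>> carry_out(
  commands=[
    [[255, -0.1, 0, 0, 0, 0, 0], [255, -0.2, 0, 0, 0, 0, 0], [255, -0.3, 0, 0, 0, 0, 0], [255, -0.4, 0, 0, 0, 0, 0], [255, -0.4, 0, 0, 0, 0, 0]],
  ],
)

```text
time: 16.77
ee_pos: [0.5706, 0.1168, 0.0182]
eef_rot: [0.712, 0.703, 0.001, -0.001]
ft_force: [0.3, 5.1, 4.3]
width: 0.0007
```

Run:
```python
from mv import *
from bench import r
cv2.imwrite('pics/top8.png',r.camera('top')); s=r.read_state(); print(s['ee_pos'],s['ft_force'])
crop('pics/top8.png','pics/d3.png',240,140,140,110,5)
for p in([.57,.15,.014],[.57,.15,.10],[.46,.035,.10],[.46,.035,.014]): print(row(s,p,tool(89.1)))
```

```text
[0.57064562 0.11683473 0.01813725] [-0.10199845  4.66733789  5.59611492]
[1.33, -0.04, 0.17, -0.0, -0.02, 0.04]
[1.33, -0.04, -3.27, -0.0, -0.02, 0.04]
[-3.32, -4.39, -3.28, -0.0, -0.02, 0.04]
[-3.33, -4.38, 0.16, -0.0, -0.02, 0.04]
```

View pics/d3.png

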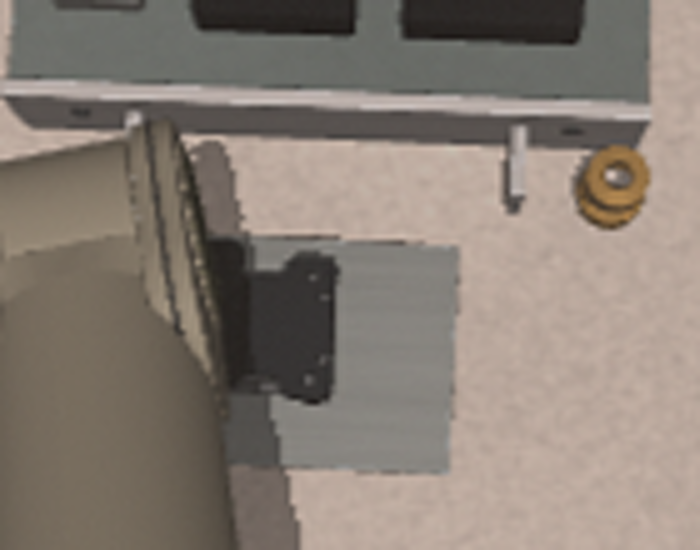

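>>> carry_out(
  commands=[
    [[255, 1.3, 0, 0, 0, 0, 0], [255, 1.3, 0, -1.8, 0, 0, 0], [200, 1.3, 0, -3.3, 0, 0, 0], [0, -0.5, -2, -3.3, 0, 0, 0], [0, -2, -3.2, -3.3, 0, 0, 0], [0, -3.4, -4.4, -3.3, 0, 0, 0], [0, -3.4, -4.4, -2, 0, 0, 0], [0, -3.4, -4.4, 0.1, 0, 0, 0], [0, -3.4, -4.4, 0.1, 0, 0, 0]],
  ],
)

```text
time: 17.95
ee_pos: [0.4565, 0.0317, 0.0129]
eef_rot: [0.712, 0.702, -0.003, -0.002]
ft_force: [-0.8, -0.1, 1.2]
width: 0.0624
```

Run:
```python
from mv import *
from bench import r
cv2.imwrite('pics/top9.png',r.camera('top'));s=r.read_state(); print(s['ee_pos'],s['ft_force'])
crop('pics/top9.png','pics/d4.png',240,140,140,110,5)
for p in([.548,.033,.014],): print(row(s,p,tool(89.1)))
```

```text
[0.45834242 0.03216352 0.01507612] [ 0.09751945 -0.71104438 -0.08308879]
[0.08, 3.59, 0.03, -0.04, -0.0, 0.03]
```

View pics/d4.png

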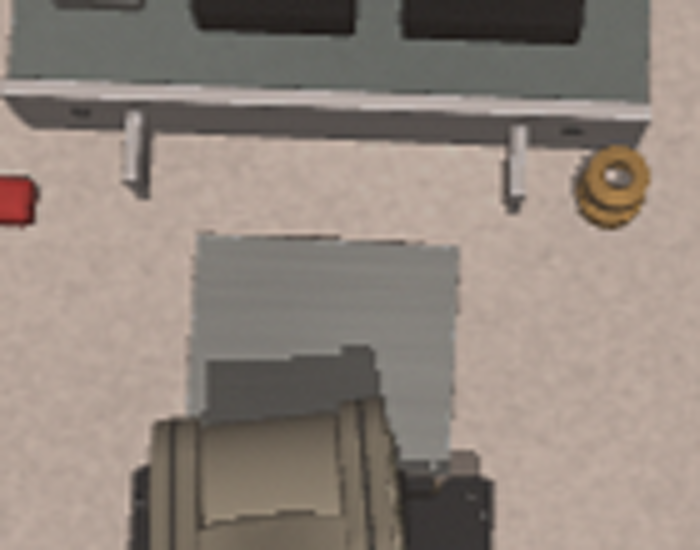

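>>> carry_out(
  commands=[
    [[0, 0, 0.5, 0, 0, 0, 0], [0, 0, 0.9, 0, 0, 0, 0], [0, 0, 1.3, 0, 0, 0, 0], [0, 0, 1.6, 0, 0, 0, 0], [0, 0, 1.9, 0, 0, 0, 0], [0, 0, 2.2, 0, 0, 0, 0], [0, 0, 2.5, 0, 0, 0, 0], [0, 0, 2.8, 0, 0, 0, 0], [0, 0, 3.1, 0, 0, 0, 0], [0, 0, 3.4, 0, 0, 0, 0], [0, 0, 3.6, 0, 0, 0, 0], [0, 0, 3.6, 0, 0, 0, 0]],
  ],
)

```text
time: 19.5
ee_pos: [0.5488, 0.031, 0.0147]
eef_rot: [0.712, 0.702, -0.001, -0.001]
ft_force: [-1.3, 0.3, 0.5]
width: 0.087
```

>>> carry_out(
  commands=[
    [[0, 0, 0.15, 0, 0, 0, 0], [0, 0, 0.3, 0, 0, 0, 0], [0, 0, 0.4, 0, 0, 0, 0], [0, 0, 0.4, 0, 0, 0, 0]],
  ],
)

```text
time: 20.0
ee_pos: [0.5549, 0.0311, 0.0141]
eef_rot: [0.712, 0.702, -0.004, -0.004]
ft_force: [-20.4, 0.3, 15.3]
width: 0.0871
```

Run:
```python
from mv import *
from bench import r
cv2.imwrite('pics/top10.png',r.camera('top'));cv2.imwrite('pics/side10.png',r.camera('side'));s=r.read_state(); print(s['ee_pos'],s['ft_force'],s['joint_positions'].round(2))
crop('pics/top10.png','pics/e1.png',240,140,140,110,5)
crop('pics/side10.png','pics/e2.png',250,100,160,140,5)
```

```text
[0.55491536 0.03108312 0.01417148] [-21.73367807   0.2407082   15.08985811] [-0.3   0.4   0.19  1.85 -0.1   0.91  1.5 ]
```

View pics/e1.png

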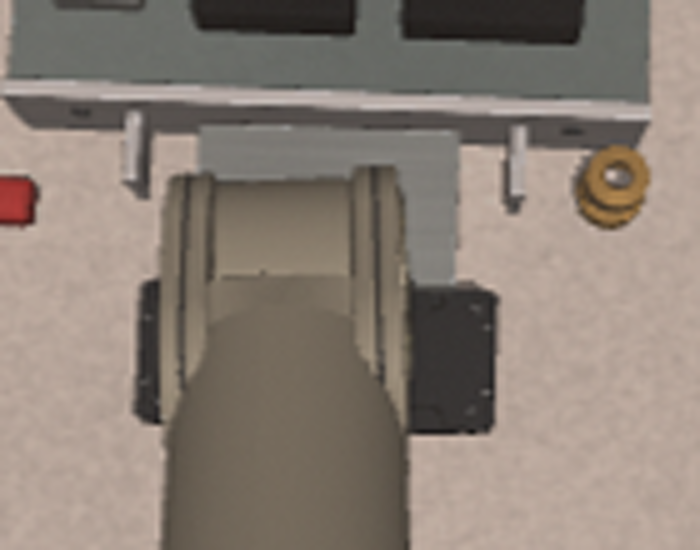

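View pics/e2.png

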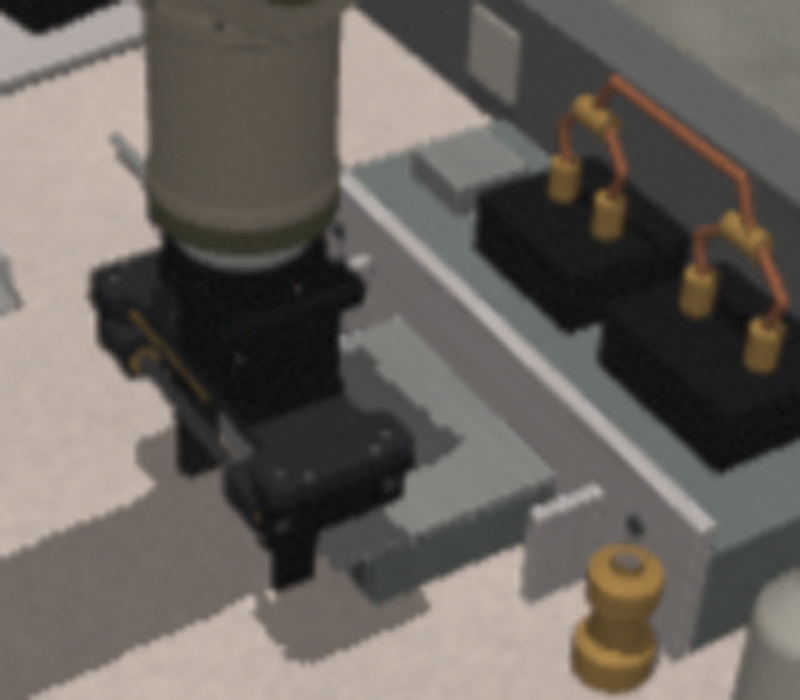

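Run:
```python
from mv import *
from ik import *
from bench import r
s=r.read_state(); q=s['joint_positions']; 
for p,phi in(([.53,.031,.03],75),([.53,.031,.03],60),([.54,.031,.014],56),([.555,.031,.012],52),([.565,.031,.011],50),([.572,.031,.011],50)):
    q,e=ik(np.array(p),toolR(phi),q,.01); print(p,phi,e.round(4),q.round(2),'row',row(s,p,toolR(phi)))
```

```text
[0.53, 0.031, 0.03] 75 0.0001 [-0.36  0.17  0.2   2.15  0.03  0.57  1.36] row [-0.02, -1.0, -0.62, -3.13, -0.0, 0.03]
[0.53, 0.031, 0.03] 60 0.0005 [-0.49  0.07  0.27  2.37  0.48  0.22  0.89] row [-0.02, -1.0, -0.62, -6.13, -0.01, 0.03]
[0.54, 0.031, 0.014] 56 0.0032 [-0.79  0.13  0.59  2.42  1.04  0.07  0.3 ] row [-0.01, -0.6, 0.01, -6.93, -0.01, 0.03]
[0.555, 0.031, 0.012] 52 0.0017 [-0.3   0.16  0.07  2.41  2.07  0.16 -0.71] row [-0.0, 0.0, 0.09, -7.73, -0.01, 0.03]
[0.565, 0.031, 0.011] 50 0.0002 [-0.19  0.19 -0.04  2.41  2.28  0.22 -0.91] row [0.0, 0.4, 0.12, -8.13, -0.01, 0.03]
[0.572, 0.031, 0.011] 50 0.0 [-0.19  0.2  -0.04  2.4   2.28  0.21 -0.9 ] row [0.01, 0.68, 0.12, -8.13, -0.01, 0.03]
```

>>> carry_out(
  commands=[
    [[0, 0, -0.5, -0.3, 0, 0, 0], [0, 0, -1.0, -0.6, -1.5, 0, 0], [0, 0, -1.0, -0.6, -3, 0, 0], [0, 0, -1.0, -0.6, -4.5, 0, 0], [0, 0, -1.0, -0.6, -5.5, 0, 0], [0, 0, -0.9, -0.6, -6.0, 0, 0], [0, 0, -0.9, -0.6, -6.0, 0, 0], [0, 0, -0.9, -0.6, -6.0, 0, 0]],
  ],
)

```text
time: 21.1
ee_pos: [0.5332, 0.0315, 0.0301]
eef_rot: [0.689, 0.679, 0.178, 0.18]
ft_force: [0.0, -0.2, 0.9]
width: 0.087
```

Run:
```python
from mv import *
from ik import *
from bench import r
s=r.read_state(); print(s['ee_pos'],R.from_quat(s['eef_rot']).apply([0,0,1]),s['ft_force'],s['joint_positions'].round(2))
for p,phi in(([.535,.031,.014],58),([.55,.031,.011],57),([.572,.031,.010],56)): print(row(s,p,toolR(phi)))
```

```text
[0.53320603 0.03153742 0.03005666] [ 0.49011391 -0.00608183 -0.87163718] [ 0.01237213 -0.23055867  0.8948201 ] [-0.5   0.07  0.28  2.35  0.4   0.23  0.97]
[-0.02, -0.25, 0.6, -0.53, -0.02, 0.02]
[-0.01, 0.21, 0.99, -0.73, -0.02, 0.02]
[-0.0, 0.96, 1.46, -0.93, -0.02, 0.02]
```

>>> carry_out(
  commands=[
    [[0, 0, -0.25, 0.6, -0.5, 0, 0], [0, 0, -0.25, 0.6, -0.5, 0, 0], [0, 0, 0.2, 1.0, -0.7, 0, 0], [0, 0, 0.5, 1.2, -0.9, 0, 0], [0, 0, 0.75, 1.33, -0.9, 0, 0], [0, 0, 0.75, 1.33, -0.9, 0, 0]],
  ],
)

```text
time: 21.85
ee_pos: [0.5669, 0.0308, 0.011]
eef_rot: [0.681, 0.672, 0.205, 0.208]
ft_force: [-0.0, 0.3, 0.3]
width: 0.0867
```

Run:
```python
from mv import *
from ik import *
from bench import r
s=r.read_state(); print(s['ee_pos'],R.from_quat(s['eef_rot']).apply([0,0,1]),s['ft_force'],s['joint_positions'].round(2))
cv2.imwrite('pics/side11.png',r.camera('side')); crop('pics/side11.png','pics/e3.png',220,100,160,140,5)
```

```text
[0.56691813 0.03080523 0.01097922] [ 0.55764955 -0.00793062 -0.83003861] [-0.04650196  0.29584497  0.28206843] [-0.61  0.19  0.42  2.35  0.92  0.07  0.43]
```

View pics/e3.png

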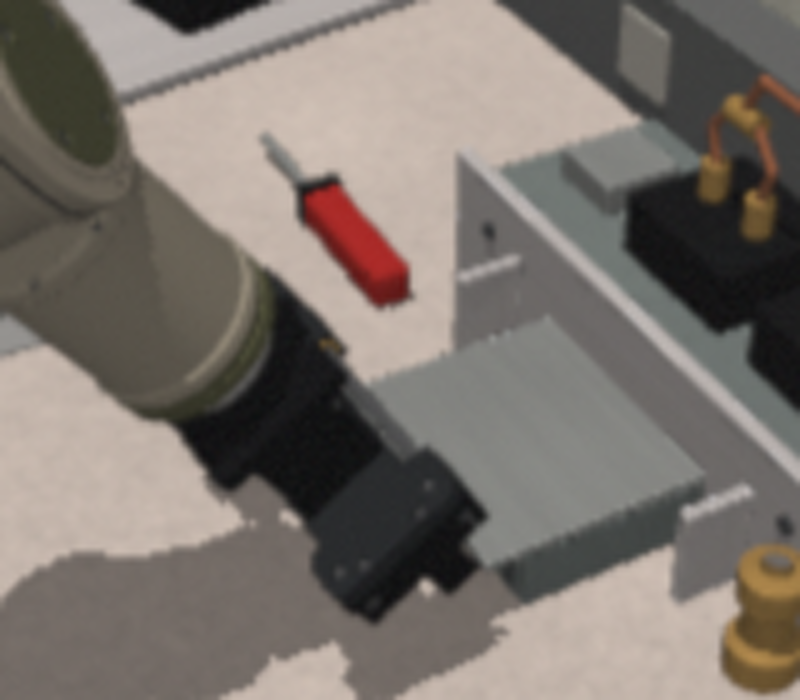

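```bash
cat > lift.py <<'E'
from mv import *
from ik import *
W=.6945
def tip(th,phi,ell,W=W):
    t=np.radians(th);f=np.radians(phi);c,s=np.cos(t),np.sin(t)
    d=np.array([np.cos(f),-np.sin(f)]);n=np.array([np.sin(f),np.cos(f)])
    E=np.array([W-.13*c-.006*s,.13*s+.036*c])
    cor=E+ell*d if th<phi else E+ell*np.array([c,-s])
    T=cor-.0095*n
    return np.array([T[0],.031,T[1]])
TH=[0,5,10,15,20,25,30,35,40,45,50,56,62,68,74,80,85,90]
EL=np.interp(TH,[0,20,40,56,70,90],[.024,.020,.015,.011,.009,.007])
if __name__=='__main__':
    from bench import r
    s=r.read_state(); q=s['joint_positions']
    for th,l in zip(TH,EL):
        p=tip(th,56,l); q,e=ik(p,toolR(56),q,.01); print(th,p.round(4),e.round(4),q.round(2),row(s,p,toolR(56)))
E
python3 lift.py
```

```text
0 [0.57   0.031  0.0108] 0.0002 [-0.64  0.2   0.44  2.35  0.96  0.06  0.39] [0.01, 0.12, 0.08, -0.02, -0.01, 0.02]
5 [0.5695 0.031  0.0228] 0.0003 [-0.54  0.16  0.34  2.34  0.85  0.11  0.51] [0.01, 0.37, -0.33, -0.02, -0.01, 0.02]
10 [0.5699 0.031  0.0345] 0.0002 [-0.48  0.13  0.28  2.33  0.74  0.14  0.63] [0.01, 0.64, -0.71, -0.02, -0.01, 0.02]
15 [0.5712 0.031  0.0457] 0.0001 [-0.45  0.1   0.24  2.32  0.66  0.17  0.72] [0.01, 0.94, -1.05, -0.02, -0.01, 0.02]
20 [0.5736 0.031  0.0564] 0.0001 [-0.42  0.08  0.21  2.31  0.59  0.2   0.8 ] [0.01, 1.25, -1.36, -0.02, -0.01, 0.02]
25 [0.5768 0.031  0.0667] 0.0001 [-0.41  0.07  0.2   2.3   0.53  0.23  0.86] [0.02, 1.59, -1.63, -0.02, -0.01, 0.02]
30 [0.5808 0.031  0.0764] 0.0 [-0.4   0.06  0.19  2.28  0.48  0.25  0.91] [0.02, 1.94, -1.86, -0.02, -0.01, 0.02]
35 [0.5858 0.031  0.0853] 0.0 [-0.39  0.05  0.19  2.26  0.44  0.27  0.96] [0.02, 2.3, -2.04, -0.02, -0.01, 0.02]
40 [0.5916 0.031  0.0934] 0.0 [-0.39  0.05  0.18  2.24  0.4   0.29  1.  ] [0.02, 2.68, -2.18, -0.02, -0.01, 0.02]
45 [0.5981 0.031  0.1007] 0.0 [-0.38  0.05  0.18  2.22  0.37
[... 264 characters left out ...]
.02, -0.01, 0.02]
62 [0.6251 0.031  0.1174] 0.0 [-0.36  0.08  0.18  2.15  0.3   0.35  1.12] [0.04, 4.32, -2.23, -0.02, -0.01, 0.02]
68 [0.6358 0.031  0.1201] 0.0 [-0.35  0.1   0.18  2.12  0.27  0.35  1.14] [0.05, 4.74, -2.08, -0.02, -0.01, 0.02]
74 [0.6474 0.031  0.1213] 0.0 [-0.34  0.12  0.17  2.09  0.25  0.36  1.17] [0.06, 5.15, -1.87, -0.02, -0.01, 0.02]
80 [0.6595 0.031  0.1211] 0.0 [-0.33  0.15  0.17  2.06  0.23  0.36  1.19] [0.06, 5.55, -1.59, -0.02, -0.01, 0.02]
85 [0.67   0.031  0.1199] 0.0 [-0.32  0.17  0.17  2.04  0.22  0.36  1.2 ] [0.07, 5.87, -1.31, -0.02, -0.01, 0.02]
90 [0.6806 0.031  0.1177] 0.0 [-0.32  0.19  0.16  2.01  0.2   0.36  1.22] [0.08, 6.18, -1.0, -0.02, -0.01, 0.02]
```

>>> carry_out(
  commands=[
    [[0, 0, 0.2, 0, 0, 0, 0], [0, 0, 0.37, -0.33, 0, 0, 0], [0, 0, 0.5, -0.52, 0, 0, 0], [0, 0, 0.64, -0.71, 0, 0, 0], [0, 0, 0.79, -0.88, 0, 0, 0], [0, 0, 0.94, -1.05, 0, 0, 0], [0, 0, 1.1, -1.2, 0, 0, 0], [0, 0, 1.25, -1.36, 0, 0, 0], [0, 0, 1.25, -1.36, 0, 0, 0]],
  ],
)

```text
time: 23.02
ee_pos: [0.5731, 0.0303, 0.0565]
eef_rot: [0.681, 0.671, 0.204, 0.207]
ft_force: [-2.0, -0.2, -1.9]
width: 0.087
```

Run:
```python
from lift import *
from bench import r
s=r.read_state(); print(s['ee_pos'],R.from_quat(s['eef_rot']).apply([0,0,1]),s['ft_force'],s['joint_positions'].round(2))
cv2.imwrite('pics/side12.png',r.camera('side')); crop('pics/side12.png','pics/e4.png',220,100,160,140,5)
cv2.imwrite('pics/top12.png',r.camera('top')); crop('pics/top12.png','pics/e5.png',240,140,140,110,5)
for th,l in zip(TH,EL): print(th,row(s,tip(th,56,l),toolR(56)))
```

```text
[0.57313032 0.03033436 0.05650602] [ 0.55693901 -0.00830034 -0.83051191] [-1.99383583 -0.22321101 -1.87080474] [-0.34  0.08  0.13  2.3   0.57  0.21  0.82]
0 [0.02, -1.12, 1.45, -0.03, -0.01, 0.01]
5 [0.02, -0.87, 1.04, -0.03, -0.01, 0.01]
10 [0.02, -0.6, 0.66, -0.03, -0.01, 0.01]
15 [0.03, -0.3, 0.32, -0.03, -0.01, 0.01]
20 [0.03, 0.01, 0.01, -0.03, -0.01, 0.01]
25 [0.03, 0.35, -0.26, -0.03, -0.01, 0.01]
30 [0.03, 0.7, -0.49, -0.03, -0.01, 0.01]
35 [0.03, 1.06, -0.67, -0.03, -0.01, 0.01]
40 [0.04, 1.43, -0.81, -0.03, -0.01, 0.01]
45 [0.04, 1.81, -0.91, -0.03, -0.01, 0.01]
50 [0.05, 2.2, -0.96, -0.03, -0.01, 0.01]
56 [0.05, 2.66, -0.96, -0.03, -0.01, 0.01]
62 [0.06, 3.08, -0.87, -0.03, -0.01, 0.01]
68 [0.06, 3.5, -0.72, -0.03, -0.01, 0.01]
74 [0.07, 3.91, -0.5, -0.03, -0.01, 0.01]
80 [0.08, 4.31, -0.22, -0.03, -0.01, 0.01]
85 [0.08, 4.63, 0.05, -0.03, -0.01, 0.01]
90 [0.09, 4.93, 0.36, -0.03, -0.01, 0.01]
```

View pics/e4.png

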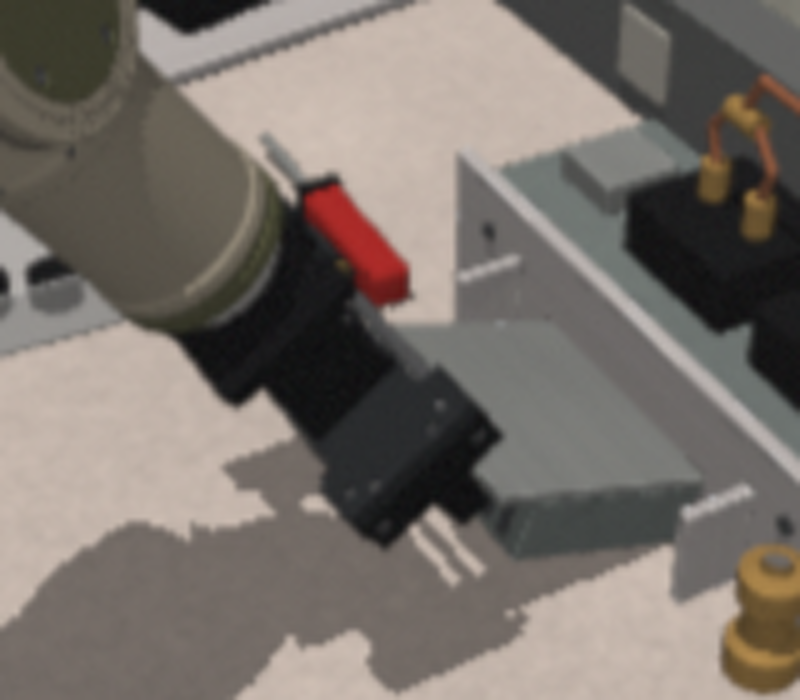

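View pics/e5.png

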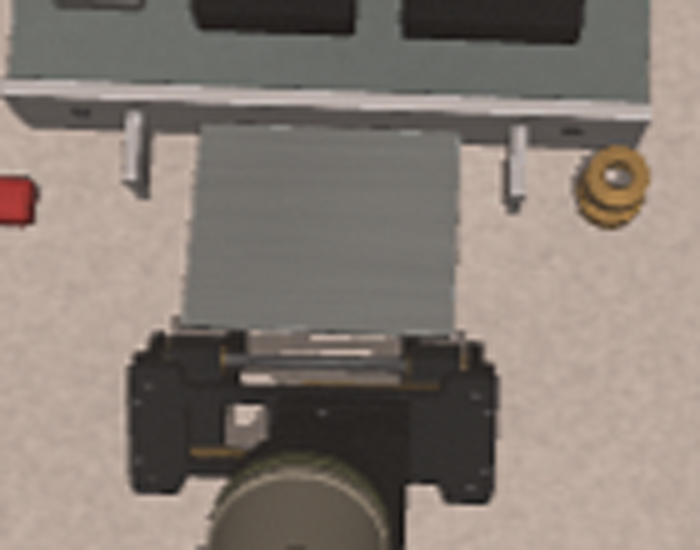

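>>> carry_out(
  commands=[
    [[0, 0, 0.18, -0.13, 0, 0, 0], [0, 0, 0.35, -0.26, 0, 0, 0], [0, 0, 0.52, -0.38, 0, 0, 0], [0, 0, 0.7, -0.49, 0, 0, 0], [0, 0, 0.88, -0.58, 0, 0, 0], [0, 0, 1.06, -0.67, 0, 0, 0], [0, 0, 1.25, -0.74, 0, 0, 0], [0, 0, 1.43, -0.81, 0, 0, 0], [0, 0, 1.62, -0.86, 0, 0, 0], [0, 0, 1.81, -0.91, 0, 0, 0], [0, 0, 2.0, -0.94, 0, 0, 0], [0, 0, 2.0, -0.94, 0, 0, 0]],
  ],
)

```text
time: 24.62
ee_pos: [0.602, 0.0299, 0.104]
eef_rot: [0.681, 0.671, 0.204, 0.208]
ft_force: [-0.2, -0.7, -0.7]
width: 0.0869
```

Run:
```python
from lift import *
from bench import r
s=r.read_state(); print(s['ee_pos'],R.from_quat(s['eef_rot']).apply([0,0,1]),s['ft_force'],s['joint_positions'].round(2))
cv2.imwrite('pics/side13.png',r.camera('side')); crop('pics/side13.png','pics/e6.png',220,100,160,140,5)
for th,l in zip(TH[8:],EL[8:]): print(th,row(s,tip(th,56,l),toolR(56)))
```

```text
[0.60197223 0.02991231 0.10395817] [ 0.5573886  -0.00828552 -0.8302104 ] [-0.16286149 -0.72555845 -0.65199729] [-0.28  0.05  0.09  2.2   0.35  0.32  1.06]
40 [0.04, -0.58, 0.12, -0.02, -0.01, 0.01]
45 [0.04, -0.2, 0.02, -0.02, -0.01, 0.01]
50 [0.05, 0.18, -0.03, -0.02, -0.01, 0.01]
56 [0.05, 0.65, -0.02, -0.02, -0.01, 0.01]
62 [0.06, 1.07, 0.07, -0.02, -0.01, 0.01]
68 [0.06, 1.48, 0.22, -0.02, -0.01, 0.01]
74 [0.07, 1.89, 0.44, -0.02, -0.01, 0.01]
80 [0.08, 2.29, 0.71, -0.02, -0.01, 0.01]
85 [0.08, 2.61, 0.99, -0.02, -0.01, 0.01]
90 [0.09, 2.92, 1.3, -0.02, -0.01, 0.01]
```

View pics/e6.png

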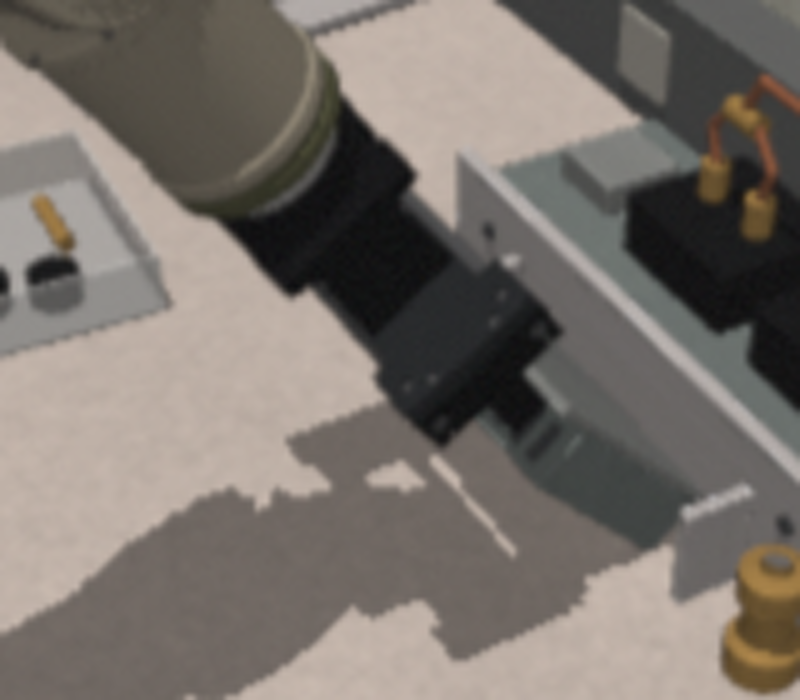

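>>> carry_out(
  commands=[
    [[0, 0, 0.2, -0.03, 0, 0, 0], [0, 0, 0.42, -0.03, 0, 0, 0], [0, 0, 0.65, -0.02, 0, 0, 0], [0, 0, 0.86, 0.02, 0, 0, 0], [0, 0, 1.07, 0.07, 0, 0, 0], [0, 0, 1.27, 0.14, 0, 0, 0], [0, 0, 1.48, 0.22, 0, 0, 0], [0, 0, 1.69, 0.33, 0, 0, 0], [0, 0, 1.89, 0.44, 0, 0, 0], [0, 0, 2.1, 0.57, 0, 0, 0], [0, 0, 2.29, 0.7, 0, 0, 0], [0, 0, 2.29, 0.7, 0, 0, 0]],
  ],
)

```text
time: 26.18
ee_pos: [0.6596, 0.029, 0.1213]
eef_rot: [0.681, 0.671, 0.204, 0.208]
ft_force: [0.3, 0.0, 0.8]
width: 0.0868
```

Run:
```python
from lift import *
from bench import r
s=r.read_state(); print(s['ee_pos'],R.from_quat(s['eef_rot']).apply([0,0,1]),s['ft_force'],s['joint_positions'].round(2))
cv2.imwrite('pics/side14.png',r.camera('side')); crop('pics/side14.png','pics/e7.png',240,100,160,140,5)
cv2.imwrite('pics/top14.png',r.camera('top')); crop('pics/top14.png','pics/e8.png',240,120,140,110,5)
for th,l in zip(TH[14:],EL[14:]): print(th,row(s,tip(th,56,l),toolR(56)))
```

```text
[0.65955701 0.0290236  0.12126747] [ 0.55753892 -0.00836826 -0.83010862] [0.30738418 0.02983293 0.78201139] [-0.25  0.15  0.09  2.06  0.25  0.37  1.18]
74 [0.07, -0.4, -0.27, -0.02, -0.0, 0.01]
80 [0.08, -0.01, 0.0, -0.02, -0.0, 0.01]
85 [0.09, 0.31, 0.28, -0.02, -0.0, 0.01]
90 [0.09, 0.62, 0.59, -0.02, -0.0, 0.01]
```

View pics/e7.png

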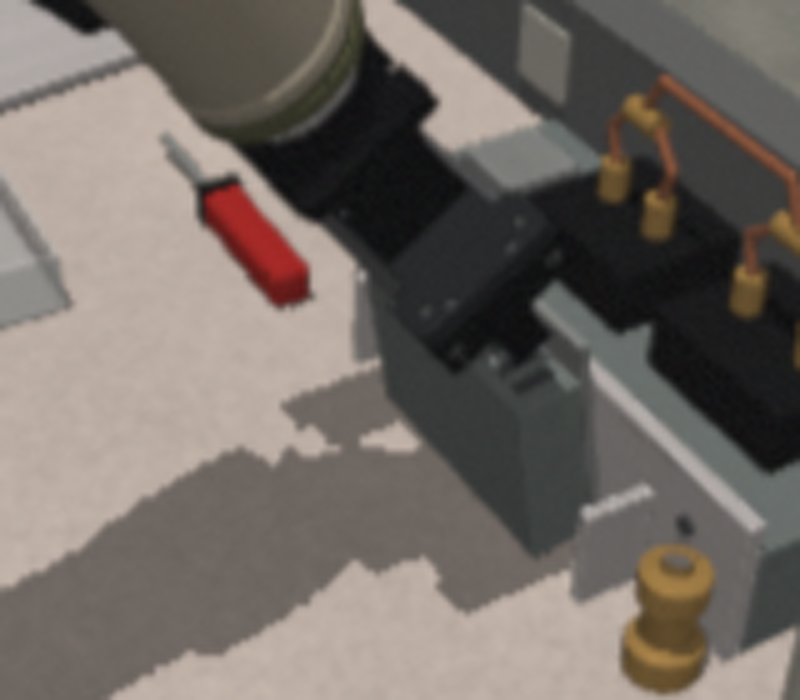

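View pics/e8.png

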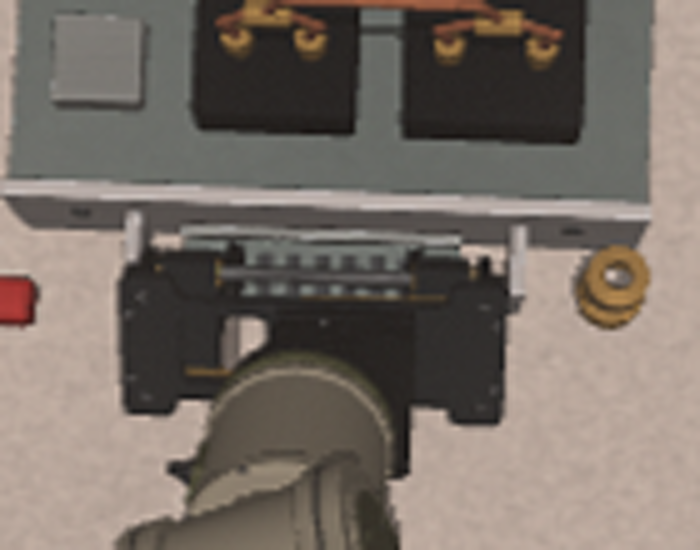

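>>> carry_out(
  commands=[
    [[0, 0, 0.15, 0.12, 0, 0, 0], [0, 0, 0.31, 0.24, 0, 0, 0], [0, 0, 0.46, 0.38, 0, 0, 0], [0, 0, 0.6, 0.5, 0, 0, 0], [0, 0, 0.6, 0.5, 0, 0, 0]],
  ],
)

```text
time: 26.9
ee_pos: [0.6787, 0.0287, 0.1189]
eef_rot: [0.681, 0.671, 0.204, 0.208]
ft_force: [-0.2, -0.7, -0.4]
width: 0.087
```

Run:
```python
from lift import *
from bench import r
s=r.read_state(); print(s['ee_pos'],R.from_quat(s['eef_rot']).apply([0,0,1]),s['ft_force'],s['joint_positions'].round(2))
cv2.imwrite('pics/side15.png',r.camera('side')); crop('pics/side15.png','pics/e9.png',270,110,120,110,6)
cv2.imwrite('pics/top15.png',r.camera('top')); crop('pics/top15.png','pics/e10.png',240,140,140,60,5)
```

```text
[0.67871872 0.02867909 0.11892869] [ 0.55706563 -0.00849097 -0.83042506] [-0.21353691 -0.74180044 -0.36047233] [-0.24  0.19  0.09  2.01  0.23  0.37  1.21]
```

View pics/e9.png

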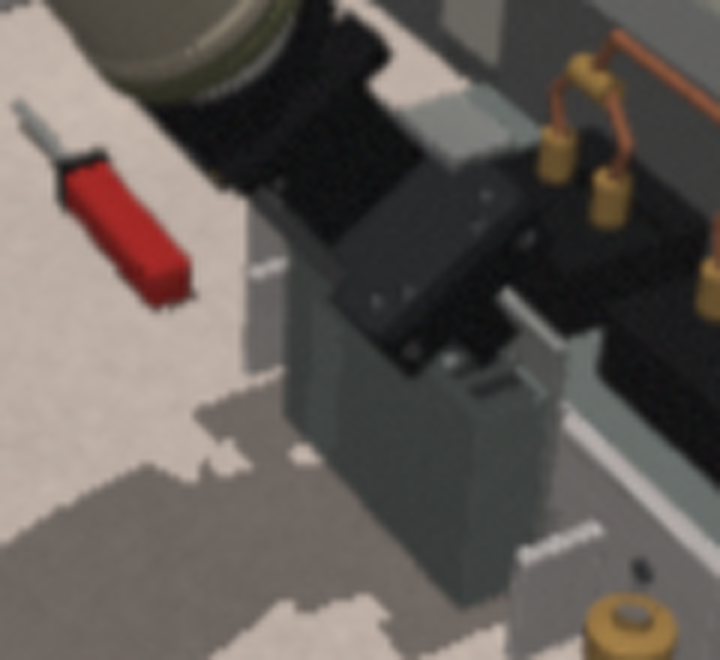

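View pics/e10.png

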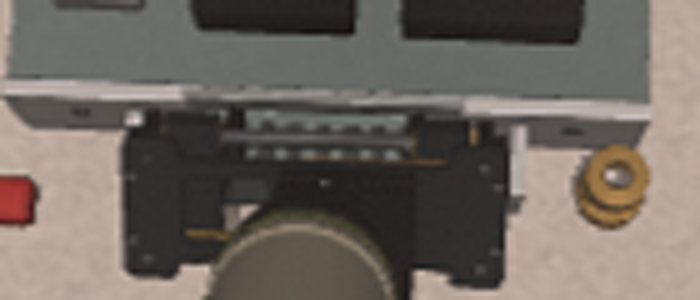

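>>> carry_out(
  commands=[
    [[0, 0, 0.07, 0.05, 0, 0, 0], [0, 0, 0.13, 0.09, 0, 0, 0], [0, 0, 0.2, 0.13, 0, 0, 0], [0, 0, 0.2, 0.13, 0, 0, 0]],
  ],
)

```text
time: 27.5
ee_pos: [0.6838, 0.0285, 0.1187]
eef_rot: [0.682, 0.672, 0.204, 0.207]
ft_force: [-6.5, 0.6, 3.7]
width: 0.0871
```

>>> carry_out(
  commands=[
    [[0, 0, -0.15, -0.1, 0, 0, 0], [0, 0, -0.2, -0.6, 0, 0, 0], [0, 0, -0.2, -1.5, 0, 0, 0], [0, 0, -0.2, -3, 0, 0, 0], [0, 0, -0.8, -5, 1, 0, 0], [0, 0, -1.2, -6, 2, 0, 0], [0, 0, -1.2, -6, 2, 0, 0]],
  ],
)

```text
time: 28.38
ee_pos: [0.5763, 0.0305, 0.2299]
eef_rot: [0.697, 0.686, 0.146, 0.148]
ft_force: [1.1, 0.2, 0.1]
width: 0.0871
```

Run:
```python
from lift import *
from bench import r
s=r.read_state(); print(s['ee_pos'],R.from_quat(s['eef_rot']).apply([0,0,1]),s['ft_force'],s['joint_positions'].round(2))
cv2.imwrite('pics/side16.png',r.camera('side')); crop('pics/side16.png','pics/f1.png',270,110,120,100,6)
cv2.imwrite('pics/top16.png',r.camera('top')); crop('pics/top16.png','pics/f2.png',240,130,140,80,5)
```

```text
[0.57629424 0.03047881 0.22992691] [ 0.40736347 -0.00529018 -0.9132508 ] [1.13073048 0.16526784 0.12696158] [-0.25 -0.08  0.06  1.97  0.11  0.84  1.32]
```

View pics/f1.png

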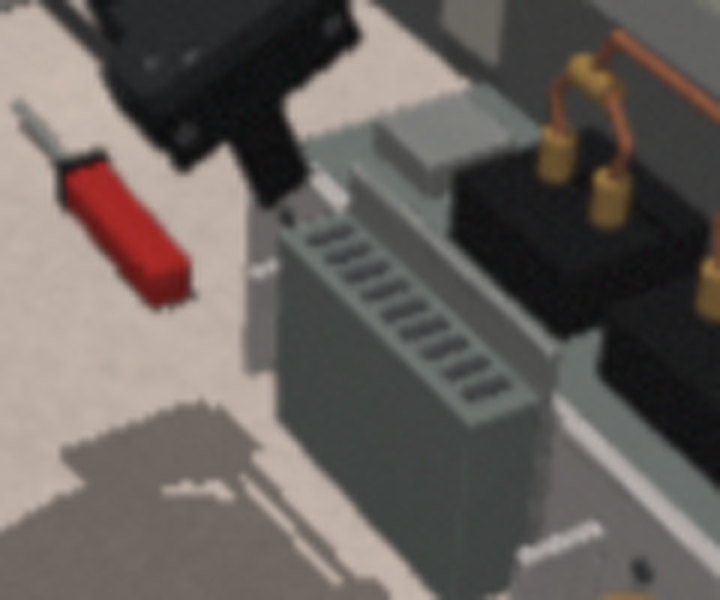

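View pics/f2.png

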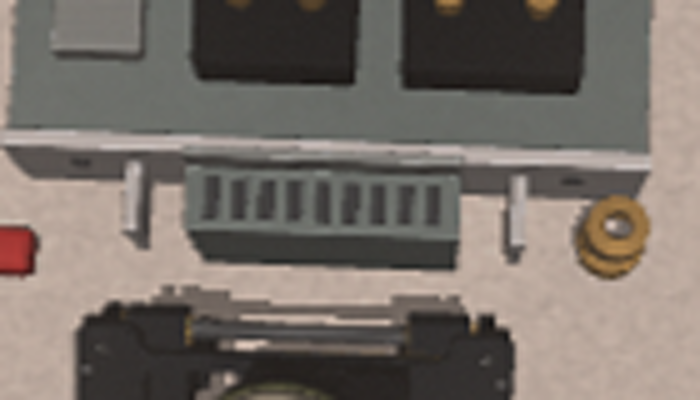

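Run:
```python
from fit import *
crop('pics/side16.png','pics/f3.png',300,120,80,100,6)
crop('pics/top16.png','pics/f4.png',270,150,70,40,10)
```

```text
(no output)
```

View pics/f3.png

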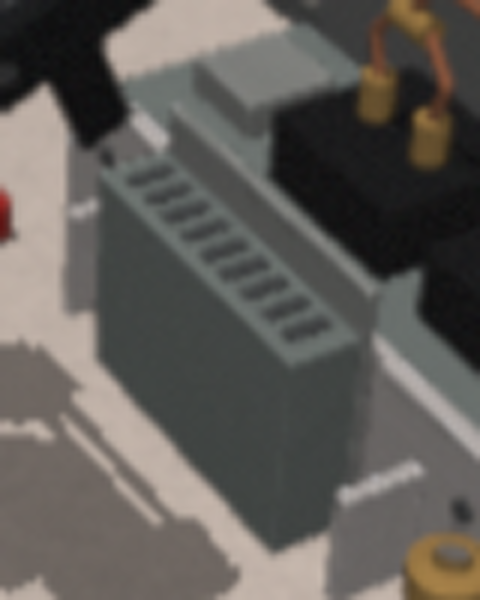

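View pics/f4.png

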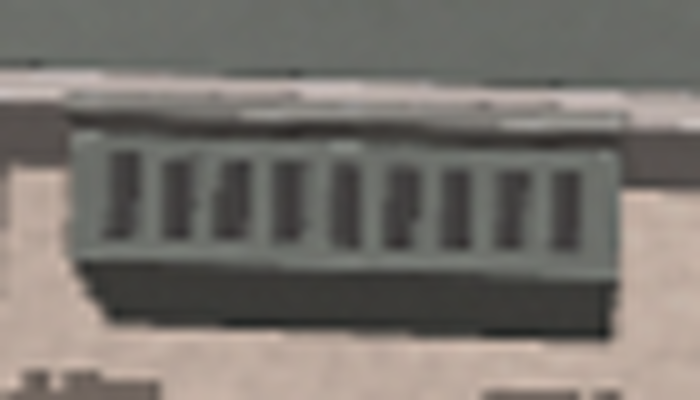

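Run:
```python
from fit import *
# params: x,y,yaw,theta  foot-bottom-edge p at (x,y); local u,v,w(y)
def m(p,l):
    u,v,y=l; c,s=np.cos(p[3]),np.sin(p[3])
    X=-u*c+v*s; Z=u*s+v*c
    q=R.from_euler('z',p[2]).apply([X,y,Z]); return np.r_[q[:2]+p[:2],q[2]]
t=px([(75,262),(612,280),(110,323),(608,338)],270,150,10)
s=px([(101,172),(292,365),(100,357),(277,550),(376,285)],300,120,6)
L=[(.108,0,.075),(.108,0,-.075),(0,0,.075),(0,0,-.075)]
obs=[('top',l,u) for l,u in zip(L,t)]+[('side',l,u) for l,u in zip(L,s)]+[('side',(.13,.042,-.075),s[4])]
p=fit(m,obs,[.655,.03,0,1.57],'standing'); print('theta',np.degrees(p[3]))
fit(m,obs[:4],[.655,.03,0,1.57],'top only'); fit(m,obs[4:],[.655,.03,0,1.57],'side only')
```

```text
standing [ 0.6526  0.0313 -0.0213  1.5442] deg -1.2
[[-0.7, -0.1], [1.1, 0.2], [-0.2, -0.6], [0.9, -0.2], [-0.8, -0.5], [-0.4, -0.3], [-0.4, -0.1], [-0.1, 0.6], [0.8, -0.0]]
theta 88.4741537063589
top only [ 0.6514  0.0321 -0.0153  1.5551] deg -0.9
[[-1.0, 0.0], [0.8, -0.0], [-0.5, -0.1], [0.6, 0.1]]
side only [ 0.6536  0.0309 -0.0276  1.5353] deg -1.6
[[-0.6, -0.5], [-0.5, -0.2], [0.1, -0.2], [0.2, 0.7], [0.7, 0.1]]
```

Run:
```python
from lift import *
from bench import r
s=r.read_state(); A=R.from_quat(s['eef_rot'])
q=s['joint_positions']
for p in([.575,.031,.12],[.60,.031,.03],[.63,.031,.03],[.64,.031,.03]):
    q,e=ik(np.array(p),toolR(65),q,.01); print(e.round(4),q.round(2),row(s,p,toolR(65)))
```

```text
0.0001 [-0.25  0.03  0.06  2.12  0.16  0.57  1.25] [0.04, -1.75, 3.89, -0.23, 0.0, 0.01]
0.0 [-0.25  0.23  0.08  2.13  0.18  0.36  1.22] [0.05, -2.29, 7.59, -0.23, 0.0, 0.01]
0.0 [-0.23  0.29  0.07  2.05  0.16  0.38  1.25] [0.07, -1.19, 8.07, -0.23, 0.0, 0.01]
0.0 [-0.22  0.31  0.07  2.03  0.15  0.38  1.26] [0.08, -0.83, 8.23, -0.23, 0.0, 0.01]
```

>>> carry_out(
  commands=[
    [[0, 0, -0.9, 2, -0.2, 0, 0], [0, 0, -1.75, 3.9, -0.2, 0, 0], [0, 0, -2.0, 5.8, -0.2, 0, 0], [0, 0.05, -2.3, 7.6, -0.2, 0, 0], [0, 0.05, -2.3, 7.6, -0.2, 0, 0], [0, 0.05, -1.7, 7.8, -0.2, 0, 0], [0, 0.05, -1.2, 8.05, -0.2, 0, 0], [0, 0.05, -1.0, 8.14, -0.2, 0, 0], [0, 0.05, -0.83, 8.22, -0.2, 0, 0], [0, 0.05, -0.83, 8.22, -0.2, 0, 0]],
  ],
)

```text
time: 29.72
ee_pos: [0.6396, 0.0303, 0.0303]
eef_rot: [0.696, 0.685, 0.151, 0.153]
ft_force: [-0.9, -0.6, 0.5]
width: 0.0869
```

>>> carry_out(
  commands=[
    [[0, 0, 0.07, 0.03, 0, 0, 0], [0, 0, 0.14, 0.06, 0, 0, 0], [0, 0, 0.2, 0.09, 0, 0, 0], [0, 0, 0.2, 0.09, 0, 0, 0]],
  ],
)

```text
time: 30.22
ee_pos: [0.6448, 0.0302, 0.0301]
eef_rot: [0.696, 0.685, 0.15, 0.153]
ft_force: [-5.8, 1.1, 3.3]
width: 0.0872
```

>>> carry_out(
  commands=[
    [[0, 0, 0.06, 0.03, 0, 0, 0], [0, 0, 0.12, 0.05, 0, 0, 0], [0, 0, 0.12, 0.05, 0, 0, 0]],
  ],
)

```text
time: 30.6
ee_pos: [0.6457, 0.0304, 0.0294]
eef_rot: [0.696, 0.686, 0.149, 0.152]
ft_force: [-21.8, 1.3, 17.2]
width: 0.0872
```

>>> carry_out(
  commands=[
    [[0, 0, -0.3, -0.1, 0, 0, 0], [0, 0, -0.8, -0.4, 0, 0, 0], [0, 0, -1.5, -0.8, 0, 0, 0], [0, 0, -2.2, -2, 0, 0, 0], [0, 0, -2.2, -4, 0, 0, 0], [0, 0, -2.2, -6, 0, 0, 0], [0, 0, -2.2, -8, 0, 0, 0], [0, 0, -4, -11, 0, 0, 0], [0, 0, -4, -11, 0, 0, 0]],
  ],
)

```text
time: 31.72
ee_pos: [0.4393, 0.0337, 0.2404]
eef_rot: [0.696, 0.685, 0.151, 0.153]
ft_force: [0.0, 0.2, -0.3]
width: 0.0868
```

Run:
```python
from lift import *
from bench import r
s=r.read_state(); print(s['ee_pos'],s['ft_force'])
cv2.imwrite('pics/side17.png',r.camera('side')); crop('pics/side17.png','pics/g3.png',300,120,80,100,6)
cv2.imwrite('pics/top17.png',r.camera('top')); crop('pics/top17.png','pics/g4.png',270,150,70,40,10)
```

```text
[0.439294   0.03373587 0.24041133] [ 3.95465715e-05  1.71151255e-01 -3.37214605e-01]
```

View pics/g3.png

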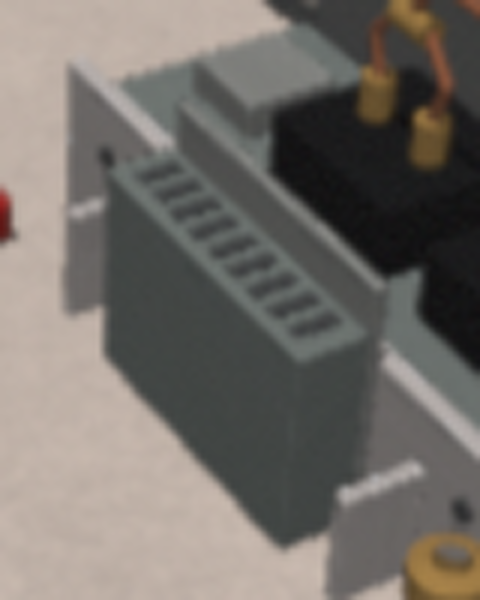

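View pics/g4.png

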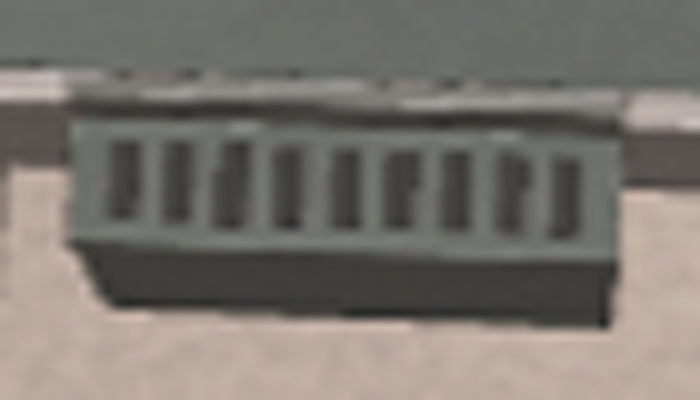

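View pics/side17.png

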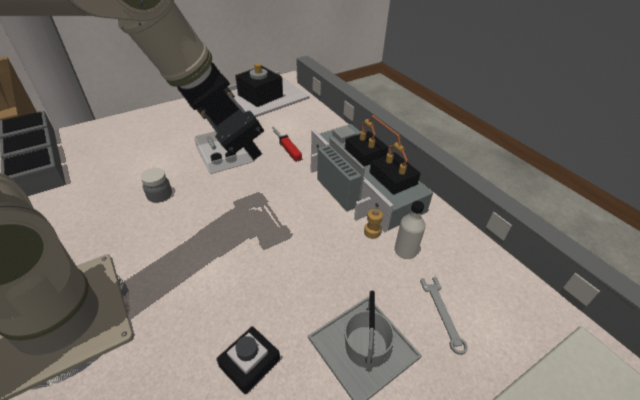

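View pics/top17.png

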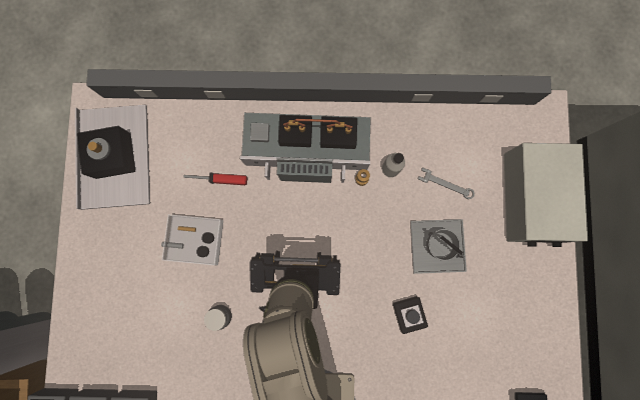

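Run:
```python
from fit import *
def m(p,l):
    u,v,y=l; c,s=np.cos(p[3]),np.sin(p[3])
    X=-u*c+v*s; Z=u*s+v*c
    q=R.from_euler('z',p[2]).apply([X,y,Z]); return np.r_[q[:2]+p[:2],q[2]]
t=px([(73,242),(615,260),(110,305),(608,325)],270,150,10)
s=px([(107,168),(300,362),(105,352),(285,548),(384,285)],300,120,6)
L=[(.108,0,.075),(.108,0,-.075),(0,0,.075),(0,0,-.075)]
obs=[('top',l,u) for l,u in zip(L,t)]+[('side',l,u) for l,u in zip(L,s)]+[('side',(.13,.042,-.075),s[4])]
p=fit(m,obs,[.655,.03,0,1.57],'standing'); print('theta',np.degrees(p[3]))
w=np.array([.6977,.0292]); d=p[:2]-w; a=-.0161
print('in wall frame x,y',d[0]*np.cos(a)+d[1]*np.sin(a),-d[0]*np.sin(a)+d[1]*np.cos(a))
# pot in tray: foot centre from bail rod etc. rim crop
crop('pics/top17.png','pics/g5.png',400,210,75,70,6); crop('pics/side17.png','pics/g6.png',300,280,130,120,5)
```

```text
standing [ 0.6566  0.0315 -0.0246  1.5495] deg -1.4
[[-0.5, 0.1], [0.7, 0.6], [-0.3, -0.2], [0.8, -0.1], [-0.3, -0.5], [-0.3, -0.5], [0.0, 0.2], [-0.2, 0.4], [0.9, -0.6]]
theta 88.77756586783065
in wall frame x,y -0.04111448711721657 0.0016837051281536949
```

View pics/g5.png

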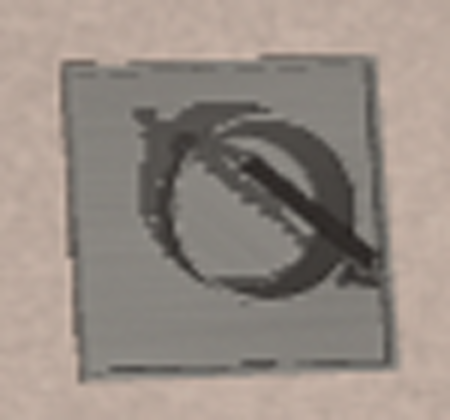

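View pics/g6.png

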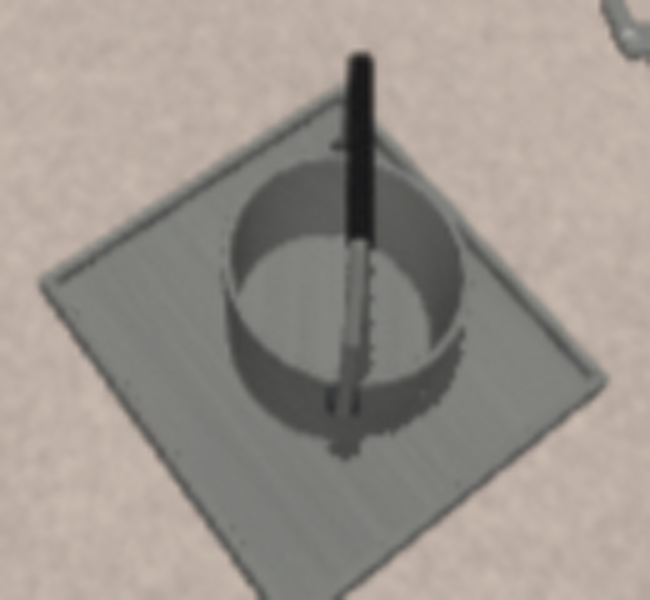

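Run:
```python
from fit import *
print(plane('top',*px([(257,206)],400,210,6)[0],.061), plane('side',*px([(347,272)],300,280,5)[0],.061))
from bench import r
r.close_job(); print(r.read_state()['time'])
```

```text
[ 0.47696038 -0.35115097  0.061     ] [ 0.47298397 -0.36035066  0.061     ]
the job is handed in; nothing more can be done
the job is handed in; nothing more can be done
```

The pot is in the drip tray and the cassette is standing against the wall between the brackets. I handed the job in about 32 s into the 72 s allowed, with the arm clear of everything.

**What I did**
- **Pot:** I raised the bail along its arc and lifted the pot by it. I set it down on the tray with the bail left upright.
- **Cassette:** I squared it up, centred it and slid it between the brackets to the wall. I then tipped it up with the open fingers hooked under its lip. Finally I pressed it against the wall, once at the lip and once low on the face.

**Last checks**
- **Pot position:** upright, about 3 mm off the tray centre by the top view. The side view disagrees and puts it about 10 mm off. The tray's own centre was fitted from the top view only, so I trust that figure more, and it is well inside the rim either way.
- **Cassette position:** about 2 mm off midway between the brackets. Its robot-side foot edge reads 41 mm from the wall, where 42 mm is expected when flat, so it is flush within camera error.
- **Cassette angle:** the fit gave a tilt of 88.8° and a yaw within about 0.5° of the wall, with roughly 1° of uncertainty. I could not confirm a true 90° from the images.
- **Flatness:** before the low push, the foot stood about 4 mm further out. That push closed the gap.
- **Forces:** the highest wrist reading at the end of any move was about 27 N in all (22 N along x), during the low push. I did not see readings within a move.
- **Everything else:** the driver, coupling, bottle, spanner and parts box look unmoved in the last pictures. I compared them by eye only.

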